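Take a finished fraction from the touch-latch vial drawer

ROBOT

A 7-joint arm with a two-finger parallel gripper is mounted at the origin on the work surface. World frame = base frame: x ahead of the robot, y to its left, z up, the work surface at z = 0. Lengths are in m, angles in rad, forces in N, time in s.
With the tool pointing down it reaches from about 0.425 to 1.025 m from the base axis. Payload 3.6 kg.
Tool frame: the origin (TCP) lies midway between the tips of the shut fingers; the grasp point (between the pads) lies 19 mm behind it (robot.grip_point_offset is the distance from the TCP to the grasp point, in m); z points along the fingers, y is the line along which they close (so a half turn about z gives the same grasp; the last joint's range is limited). The gripper opens to 85 mm and grips with 20 to 120 N. Pads are 22 mm wide; open, the fingers measure 114 mm over their backs; the gripper's body (76 mm by 85 mm) begins 54 mm behind the grasp point. The pads swing forward as they close: fully open they stand 13 mm farther back than shut.
Start: joints at [1.046, 0.591, 0.048, 1.609, -0.033, 0.943, -0.034], TCP at [0.303, -0.658, 0.231] pointing down, gripper open.
Joint ranges: [-2.69, 2.69], [-0.47, 2.24], [-1.27, 1.36], [0.19, 2.51], [-1.53, 4.68], [0.08, 2.07], [-3.09, 3.09]. Speed limits (rad/s): [2.57, 2.57, 3.14, 3.14, 3.14, 3.14, 3.14].

INTERFACE

Orientations are given as a 3x3 rotation matrix whose columns are the frame's x, y, z axes.
In Python, from bench import robot gives the robot as it stands. The module is installed in compiled form; this text tells all that it offers.
- The arm moves only by the tool servo_tool, never from a script. Its arguments are lists of equal length, an entry for each row: "twist": the turn, a rotation vector about the world's x, y, z in degrees, a list of three; "delta_pos": the shift along the world's x, y, z in mm, a list of three; "claw": the closure, from 0 (fully open) to 1 (shut). A call has 1 to 5 rows; each row is the pose to reach, as a shift and turn from the pose commanded when the call began; what a row does not reach only later rows make up. A row lasts 1/8 s, in which the tool goes at most 62.5 mm and 10.7 degrees, less where a joint would pass 70% of its speed; a pose out of reach is approached as far as the arm can. A call with a gripper value outside its range is refused whole. The fingers move at their own pace and stop on an object; "squeeze" is the grip in N (left out, the last holds). Time passes only in rows, so rows that repeat a pose let the fingers close. It gives the time, the measured TCP pose, the force, the opening and the grip force at its end, in the units of the state.
- robot.get_state(): the state, without advancing time (a new reading comes with each control period).
- robot.camera(name): name is "scene" or "side" or "wrist"; returns (picture, depth): 400x640x3 uint8, red, green, blue; 400x640 float32, m along the optical axis (not along the pixel's ray), 0 where there is no reading.
- robot.camera_model(name): a dict with "fx", "fy", "cx", "cy" (pixels), "rvec" (rotation vector, rad) and "tvec" (3), from world to camera coordinates, as OpenCV has them; the wrist camera has in their place "hand_eye" (4x4, takes a point from camera to tool coordinates, whose origin is the TCP and whose axes are the flange's). Camera axes: x right, y down, z forward; pixel columns grow to the right and rows downward; lengths in m; the calibration is good to about 2 mm. A picture is of the moment at which its call begins: read the wrist's pose just before it. camera_model takes no time and is no camera call.
- robot.close_job(): hands the job in; it is judged then, once.
Trained networks look in the newest picture that a camera, given by its name, has taken for a name from the list of things; names that differ only in an ending like _2 or _b are one class to them, and where a whole thing is asked for, a point or a joint stands for the part that bears it (a point fixed in the world has none). Each returns a list of dicts, best first, with "score" (0 to 1); they miss things now and then, are a little off and sometimes report something else, mostly with a low value. They report only what shows in the picture. A call takes as long as a camera call. They do not tell look-alikes from the thing itself.
- robot.spot_in(camera, thing): "position" ([x, y, z] in m, in world coordinates, good to about 4 mm: the middle of the surface that is visible of it).
- robot.outline_of(camera, thing): "region" (400x640 bool, what is visible of it).
The state is a dict: "time_s": time; "q": joint angles; "joint_velocities": joint speeds; "tau": joint torques, N m; "tool_pos": TCP position; "tcp_rot": TCP orientation; "contact_force": force on the tool from outside, world axes, zero at the start; "wrist_torque": the same for the moment, N m; "grip_width": opening from 0.0 (shut) to 1.0 (fully open); "grip_force": force on a finger pad.
Only numpy, scipy, OpenCV 4.12 (cv2) and the standard library are available. Lean on these libraries where they do the work, as an engineer would, in place of code of your own. Each camera call takes 0.05 s, during which the arm holds its last target. There are 200 camera calls.

TASK

The run is finished: press the touch-latched front of the vial drawer so that it springs open, take out the vial with the orange cap and set it down upright (not dropped) in a free hole of the bench rack, then press the drawer shut until it latches flush again with its other vials inside. Work the latch by feel and never lean on the module with more than 20 N; leave the other vials and the bottle as they stand.

Things in the scene. Friction and masses are not known exactly. Their poses are not given: they have to be found in the camera images.
- module: the vial module: low white cabinet fixed to the bench, 236 mm wide, 215 deep, 125 high. Origin on the bench at the middle of its front plane; x points inward (front to rear), y along its width, z up. Its inset white drawer front is 206 mm wide, from 10 to 118 mm above the bench, and moves straight along x. A drawer let go short of the stop (see drawer) returns to where it came from.
- drawer (a joint): drawer travel, m: 0 latched flush, 0.080 sprung open (along the module's -x), negative pressed in past flush. Push-push touch latch: press the front in past flush to a rigid stop, then let go: a shut drawer springs out in about 1 s, an open one latches at 0. A hidden screw sets the stop: 5.4 to 11.6 mm past flush when opening, 2.7 to 8.8 mm when shutting; it must be felt.
- drawer_front (a point): middle of the drawer front's outer face, on a grey touch spot (50 x 22 mm), 66 mm above the bench; it moves with the drawer; axes as the module's. Any part of the front may be pressed. The spring pushes back with 3 N when open, 7 to 8 N near flush (1 N more at 20 mm/s). At the stop the force climbs steeply: 11 to 14 N straight inward shows it is met.
- drawer_row (a point): middle of the drawer's row of three vials, on the tray's floor 17 mm above the bench, 42 mm behind the front's outer face (the front is 9 mm thick); it moves with the drawer; axes as the module's. The vials stand at y = -58, 0 and 58 mm in 26.5 mm holes of a steel sheet, its top 50 mm above the bench. With the drawer open the row stands 38 mm in front of the module.
- vial_orange: amber glass vial, 24 mm across and 82 mm tall, 45 g, with a ribbed orange screw cap (23 mm across, the top 20 mm); origin at the centre of its underside, z up its axis. It is the finished fraction, in any one of the drawer's three holes; standing there its underside is 17 mm above the bench.
- vial_white1: amber glass vial, 24 mm across and 82 mm tall, 45 g, with a ribbed white screw cap (23 mm across, the top 20 mm); origin at the centre of its underside, z up its axis. It stays in the drawer.
- vial_white2: amber glass vial, 24 mm across and 82 mm tall, 45 g, with a ribbed white screw cap (23 mm across, the top 20 mm); origin at the centre of its underside, z up its axis. It stays in the drawer.
- vial_white3: amber glass vial, 24 mm across and 82 mm tall, 45 g, with a ribbed white screw cap (23 mm across, the top 20 mm); origin at the centre of its underside, z up its axis. It stands in one hole of the bench rack (rack_hole2) and stays there.
- rack: stainless steel bench rack, fixed, 62 x 190 mm and 40 mm high, with three holes in a row along its y axis, 58 mm apart; a second sheet 10 mm above the bench has the same holes. Origin at the centre of its underside, z up. Its base, on which vials stand, is 4 mm above the bench.
- rack_hole0 (a point): centre of a rack hole (diameter 26.5 mm) at the top of the rack's upper sheet, 40 mm above the bench; at y = -58 mm in the rack. A seated vial's underside is 36 mm below. Free.
- rack_hole1 (a point): centre of a rack hole (diameter 26.5 mm) at the top of the rack's upper sheet, 40 mm above the bench; at y = 0 mm in the rack. A seated vial's underside is 36 mm below. Free.
- rack_hole2 (a point): centre of a rack hole (diameter 26.5 mm) at the top of the rack's upper sheet, 40 mm above the bench; at y = 58 mm in the rack. A seated vial's underside is 36 mm below. Occupied by vial_white3.
- bottle: amber glass jar with a blue lid, 68 mm across and 130 mm tall, standing on the bench beyond the rack, to its left; bystander. Origin at the centre of its underside.
Not all that is in view belongs to the job. What is shaped like the vial_white3 but purple is not meant.

How it is judged:
By the outcome, as a careful person would: the job done as asked, in the order asked, and still so for the second after the job is handed in, with the robot touching nothing.
It also fails if it takes over 72 s, if anything falls off the work surface, if the arm or the gripper's body presses on something with over 40 N, if the wrist force passes 120 N, or if a joint passes its speed limit or range.

## Working session

There is one attempt and no reset: what is moved stays moved. The work goes in short steps, Python scripts to look and compute and a tool call to move; the robot and the scene stay as the last step left them, time stands still between calls to the robot, and variables do not carry over. Pictures are saved under pics/ and viewed, at most 10 in all, crops included, and the job is handed in when it is done.

Besides the shell and the picture viewer there is one more tool, called after "Call:" in YAML: its name, and indented under it one key for each argument. servo_tool: Moves the arm, as the interface text tells. Its arguments: {"type":"object","properties":{"twist":{"type":"array","items":{"type":"array","items":{"type":"number"}}},"delta_pos":{"type":"array","items":{"type":"array","items":{"type":"number"}}},"claw":{"type":"array","items":{"type":"number"}},"squeeze":{"type":"number"}},"required":["twist","delta_pos","claw"]}

```bash
mkdir -p pics; cat > h.py <<'E'
import numpy as np, cv2
from bench import robot
def model(n):
    m=robot.camera_model(n); K=np.array([[m['fx'],0,m['cx']],[0,m['fy'],m['cy']],[0,0,1]])
    if 'rvec' in m:
        R=cv2.Rodrigues(np.array(m['rvec'],float))[0]; t=np.array(m['tvec'],float).ravel()
        return K,R.T,-R.T@t
    s=robot.get_state(); T=np.array(m['hand_eye']); Rt=np.array(s['tcp_rot'])
    return K,Rt@T[:3,:3],Rt@T[:3,3]+np.array(s['tool_pos'])
def pts(n,d):
    K,R,o=model(n); v,u=np.indices(d.shape)
    p=np.stack([(u-K[0,2])/K[0,0]*d,(v-K[1,2])/K[1,1]*d,d],-1)
    return p@R.T+o
def save(n,a): cv2.imwrite('pics/'+n+'.png',cv2.cvtColor(a,cv2.COLOR_RGB2BGR))
E
python3 - <<'E'
from h import *
s=robot.get_state();print(s)
ims=[]
for c in ['scene','side']:
    im,d=robot.camera(c);save(c,im);np.save(c+'_d.npy',d);np.save(c+'_i.npy',im)
    print(c,model(c)[2],model(c)[1][:,2])
    for th in ['module','drawer_front','vial_orange','vial_white3','rack','rack_hole0','bottle']:
        print(th,[(np.round(r['position'],3).tolist(),round(r['score'],2)) for r in robot.spot_in(c,th)])
E
```

```text
{'time_s': 0.0, 'q': array([ 1.04551227,  0.59213716,  0.04830982,  1.60981501, -0.03327532,
        0.94269628, -0.03369622]), 'joint_velocities': array([ 2.41952567e-04, -3.75279857e-05, -7.76764995e-04,  2.00165214e-04,
       -4.21433697e-04, -6.14036678e-04, -7.74582551e-04]), 'tau': array([ 1.79070848e-03, -5.48693383e+01,  1.54724032e+00, -1.98122853e+01,
        9.34474636e-03,  8.64770729e-03,  2.28121957e-05]), 'tool_pos': array([ 0.30305823, -0.6577167 ,  0.23013095]), 'tcp_rot': array([[ 9.08182515e-01,  4.18572998e-01, -1.07933654e-03],
       [ 4.18574362e-01, -9.08180378e-01,  1.97582638e-03],
       [-1.53204699e-04, -2.24619358e-03, -9.99997466e-01]]), 'contact_force': array([1.00988623, 0.36158499, 0.64926927]), 'wrist_torque': array([ 0.05014436,  0.0209806 , -0.04028112]), 'grip_force': 0.0, 'grip_width': 1.00326296572141}
scene [1.10487783 0.39012061 0.73023779] [-0.60066171 -0.34203115 -0.72264805]
module [([0.731, -0.169, 0.123], 0.56), ([0.659, 0.383, 0.1], 0.46)]
drawer_front []
vial_orange []
vial_white3 [([0.566, 0.274, 0.074], 0.65), ([0.525, 0.359, 0.059], 0.48), ([0.569, 0.213, 0.041], 0.46)]
rack [([0.569, 0.214, 0.041], 0.81)]
rack_hole0 [([0.568, 0.209, 0.043], 0.79)]
bottle [([0.663, 0.382, 0.103], 0.65)]
side [0.24417707 0.73737827 0.5960078 ] [ 0.34567016 -0.73713262 -0.58064415]
module [([0.674, -0.166, 0.1], 0.87)]
drawer_front [([0.614, -0.184, 0.069], 0.73)]
vial_orange []
vial_white3 [([0.51, 0.364, 0.052], 0.92), ([0.55, 0.283, 0.069], 0.6), ([0.543, 0.223, 0.044], 0.32)]
rack [([0.539, 0.223, 0.043], 0.94)]
rack_hole0 [([0.537, 0.221, 0.04], 0.62)]
bottle [([0.62, 0.393, 0.092], 0.73), ([0.672, -0.167, 0.102], 0.37)]
```

View pics/side.png

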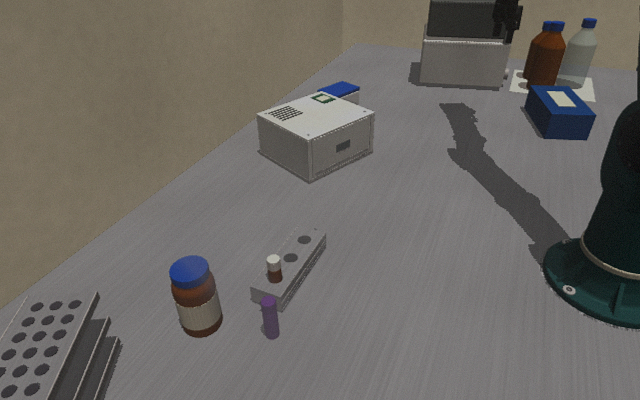

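View pics/scene.png

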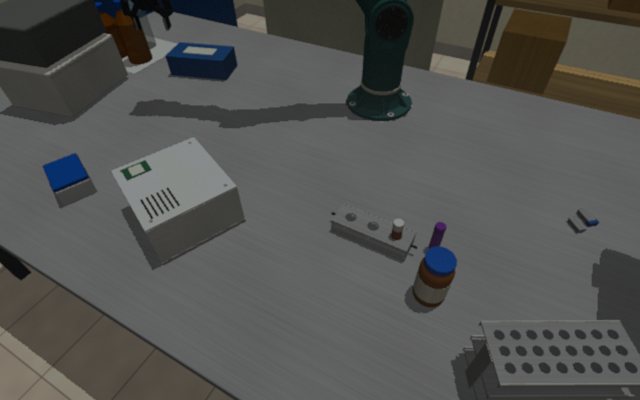

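Side view: the module's front with its grey spot is at (343,145), the rack at (290,262) with white3 at (273,268). The purple look-alike is at (270,317) and the bottle at (197,295). Scene view: module top (175,180), rack (375,230), white3 (398,228), purple (438,235). The two cameras disagree by about 3 cm, so I'll check the geometry against depth.

```bash
python3 - <<'E'
from h import *
for c,rm,rr in [('scene',(105,130,250,270),(325,200,425,262)),('side',(250,85,380,185),(245,225,332,310))]:
    im=np.load(c+'_i.npy');d=np.load(c+'_d.npy');P=pts(c,d)
    print(c,'valid',(d>0).mean())
    for nm,(a,b,e,f),zr in [('mod',rm,(.112,.138)),('rack',rr,(.03,.05))]:
        Q=P[b:f,a:e].reshape(-1,3);ok=d[b:f,a:e].ravel()>0;Q=Q[ok]
        print(nm,'zhist',np.histogram(Q[:,2],bins=np.arange(-.02,.15,.01))[0])
        S=Q[(Q[:,2]>zr[0])&(Q[:,2]<zr[1])]
        r=cv2.minAreaRect((S[:,:2]*1000).astype(np.float32));print(len(S),'zmed',np.median(S[:,2]),r)
        print(np.round(cv2.boxPoints(r)))
# triangulate common points: white3 cap top, bottle lid, module spots
def ray(c,u,v):
    K,R,o=model(c);x=R@np.linalg.solve(K,[u,v,1.]);return o,x/np.linalg.norm(x)
def tri(a,b):
    o1,d1=ray('scene',*a);o2,d2=ray('side',*b)
    s=np.linalg.lstsq(np.stack([d1,-d2],1),o2-o1,rcond=None)[0]
    p,q=o1+s[0]*d1,o2+s[1]*d2;return np.round((p+q)/2,4),np.round(np.linalg.norm(p-q)*1000,1)
print('cap',tri((398.5,222),(273.5,258.5)));print('hole1',tri((373,226),(291,257.5)));print('hole0',tri((351,217),(304.5,239.5)))
print('bottle',tri((440,259),(190,268)))
for c in ['scene','side']:
  im=np.load(c+'_i.npy')
  crops={'scene':[(105,130,250,270),(325,200,425,262)],'side':[(250,85,380,185),(245,225,332,310)]}[c]
  for i,(a,b,e,f) in enumerate(crops): 
    k=cv2.resize(im[b:f,a:e],(390,290),interpolation=cv2.INTER_CUBIC)
    globals()[f'{c}{i}']=k
save('crops',np.vstack([np.hstack([scene0,scene1]),np.hstack([side0,side1])]))
E
```

```text
scene valid 0.9961875
mod zhist [   0 6705 3867  260  262  273  279  283  294  303  303  312  317  344
 6425    0]
6695 zmed 0.12432197833915104 ((706.0436401367188, -237.94805908203125), (240.73910522460938, 214.90054321289062), 65.97637939453125)
[[ 559. -304.]
 [ 755. -392.]
 [ 853. -172.]
 [ 657.  -84.]]
rack zhist [   0 2633 1211  426  110 1258  342   36   29   32   83    1    8    4
    0    0]
1600 zmed 0.038888521296424006 ((551.3372192382812, 211.42398071289062), (194.95286560058594, 68.39647674560547), 88.95405578613281)
[[515. 115.]
 [584. 113.]
 [587. 308.]
 [519. 310.]]
side valid 0.9959921875
mod zhist [   0  114 4039  384  397  397  417  432  678  407  389  397  414  428
 3153   16]
3513 zmed 0.1270321413261069 ((708.224853515625, -238.8660125732422), (240.181884765625, 222.0858917236328), 66.09825897216797)
[[ 558. -304.]
 [ 761. -394.]
 [ 858. -174.]
 [ 655.  -84.]]
rack zhist [   0  458 3577  528  185  453 1655   54   61  111  279    0    0    0
    0    0]
2108 zmed 0.04103280279500893 ((552.9925537109375, 212.8414306640625), (193.9370880126953, 64.45629119873047), 88.99737548828125)
[[519. 116.]
 [584. 115.]
 [587. 309.]
 [522. 310.]]
cap (array([0.5532, 0.2706, 0.0857]), np.float64(1.9))
hole1 (array([0.5522, 0.2131, 0.039 ]), np.float64(3.2))
hole0 (array([0.5514, 0.1556, 0.0392]), np.float64(3.0))
bottle (array([0.638 , 0.3795, 0.1272]), np.float64(2.7))
```

View pics/crops.png

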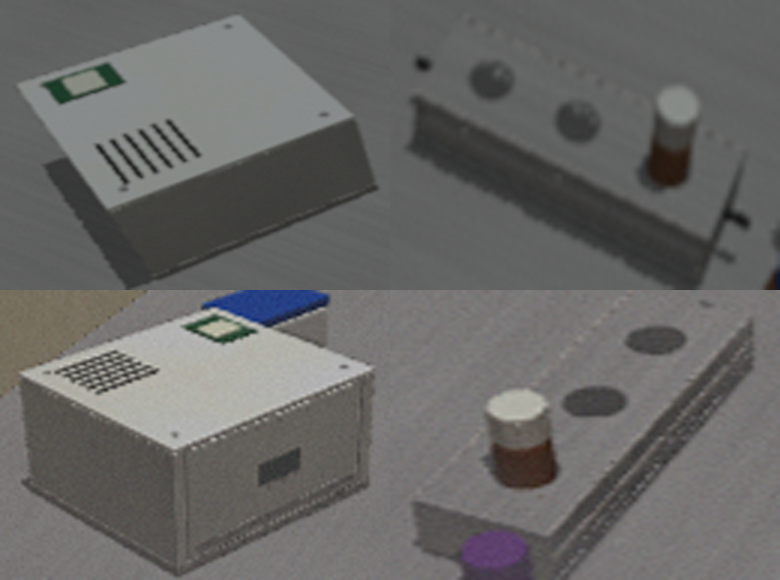

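Both cameras agree by my own code. Module front middle is about (609,-194.5), with its inward axis at yaw -24°. Rack hole0 is about (551,156,39), hole1 about (552,213,39). The cap top at 86 and the lid at 127 match the text. Lookalikes: white3 at side (273,268), purple at (270,317), and the row of holes at bottom left. The orange vial is still hidden in the drawer. Next I approach the front.

Call:
servo_tool:
  twist:
    - [0,0,-48.7]
    - [0,0,-48.7]
    - [0,0,-48.7]
    - [0,0,-48.7]
    - [0,0,-48.7]
  delta_pos:
    - [241,492,0]
    - [241,492,0]
    - [241,492,0]
    - [241,492,0]
    - [241,492,0]
  claw: [1,1,1,1,1]
  squeeze: 20

```text
time_s: 1.42
tool_pos: [0.4419, -0.376, 0.2316]
tcp_rot: [[0.912, -0.409, 0.001], [-0.409, -0.912, -0.0], [0.001, 0.0, -1.0]]
contact_force: [0.7, 0.4, -0.3]
grip_width: 0.0
grip_force: 0.0
```

Call:
servo_tool:
  twist:
    - [0,0,0]
    - [0,0,0]
    - [0,0,0]
    - [0,0,0]
    - [0,0,0]
  delta_pos:
    - [104,211,-155]
    - [104,211,-155]
    - [104,211,-155]
    - [104,211,-155]
    - [104,211,-155]
  claw: [1,1,1,1,1]

```text
time_s: 2.05
tool_pos: [0.5459, -0.1626, 0.0746]
tcp_rot: [[0.916, -0.402, -0.001], [-0.402, -0.916, 0.002], [-0.002, -0.002, -1.0]]
contact_force: [0.1, -0.5, 0.0]
grip_width: 0.002
grip_force: 0.0
```

```bash
python3 - <<'E'
from h import *
s=robot.get_state();print(s['tool_pos'],s['contact_force'])
im,d=robot.camera('side');save('pre',im[60:210,230:430].repeat(3,0).repeat(3,1))
P=pts('side',d);
# front plane: points in module's front region
x=np.array([np.cos(np.radians(-24)),np.sin(np.radians(-24))]);y=np.array([-x[1],x[0]])
o=np.array([.6088,-.1946]);L=(P[...,:2]-o)@np.stack([x,y],1)
m=(abs(L[...,0])<.02)&(abs(L[...,1])<.1)&(P[...,2]>.02)&(P[...,2]<.11)
c=np.polyfit(L[m][:,1],L[m][:,0],1);print(m.sum(),'front plane offset mm',c[1]*1e3,'yaw err',np.degrees(c[0]),np.std(L[m][:,0]-np.polyval(c,L[m][:,1])))
t=(s['tool_pos'][:2]-o)@np.stack([x,y],1);print('tcp in module',t)
E
```

```text
[ 0.54593456 -0.16255552  0.07456306] [ 0.06904182 -0.54191414  0.01219074]
1225 front plane offset mm 1.0957588334432609 yaw err 0.029776908906695244 0.0013763216278096816
tcp in module [-0.0704641   0.00370441]
```

Call:
servo_tool:
  twist:
    - [0,0,0]
    - [0,0,0]
    - [0,0,0]
    - [0,0,0]
  delta_pos:
    - [23.7,-10.6,0]
    - [47.5,-21.2,0]
    - [51.2,-22.8,0]
    - [53.0,-23.6,0]
  claw: [1,1,1,1]

```text
time_s: 2.6
tool_pos: [0.597, -0.1906, 0.0764]
tcp_rot: [[0.914, -0.407, -0.001], [-0.407, -0.914, 0.0], [-0.001, 0.0, -1.0]]
contact_force: [-1.6, -0.0, 0.3]
grip_width: -0.001
grip_force: 0.0
```

Call:
servo_tool:
  twist:
    - [0,0,0]
    - [0,0,0]
  delta_pos:
    - [1.4,-0.6,0]
    - [2.7,-1.2,0]
  claw: [1,1]

```text
time_s: 2.85
tool_pos: [0.5969, -0.1903, 0.0758]
tcp_rot: [[0.914, -0.406, -0.007], [-0.406, -0.914, 0.003], [-0.007, 0.0, -1.0]]
contact_force: [-7.8, 2.1, 3.1]
grip_width: 0.003
grip_force: 0.0
```

Call:
servo_tool:
  twist:
    - [0,0,0]
    - [0,0,0]
  delta_pos:
    - [0.9,-0.4,0]
    - [1.8,-0.8,0]
  claw: [1,1]

```text
time_s: 3.1
tool_pos: [0.5967, -0.1902, 0.0753]
tcp_rot: [[0.914, -0.406, -0.011], [-0.406, -0.914, 0.005], [-0.012, 0.0, -1.0]]
contact_force: [-8.3, 3.6, 4.7]
grip_width: -0.002
grip_force: 0.0
```

Call:
servo_tool:
  twist:
    - [0,0,0]
    - [0,0,0]
  delta_pos:
    - [0.9,-0.4,0]
    - [1.8,-0.8,0]
  claw: [1,1]

```text
time_s: 3.35
tool_pos: [0.5966, -0.1901, 0.0749]
tcp_rot: [[0.914, -0.406, -0.015], [-0.406, -0.914, 0.006], [-0.016, 0.0, -1.0]]
contact_force: [-10.9, 4.6, 5.9]
grip_width: -0.002
grip_force: 0.0
```

Call:
servo_tool:
  twist:
    - [0,0,0]
    - [0,0,0]
  delta_pos:
    - [0.9,-0.4,0]
    - [1.8,-0.8,0]
  claw: [1,1]

```text
time_s: 3.6
tool_pos: [0.5964, -0.19, 0.0745]
tcp_rot: [[0.914, -0.406, -0.019], [-0.406, -0.914, 0.008], [-0.02, 0.0, -1.0]]
contact_force: [-15.4, 6.0, 5.7]
grip_width: 0.001
grip_force: 0.0
```

The tip is blocked at about 16 N. I'll look before pressing further.

```bash
python3 - <<'E'
from h import *
im,d=robot.camera('side');a=cv2.resize(im[60:200,240:420],(800,600),interpolation=cv2.INTER_CUBIC);save('press',a)
s=robot.get_state();print(s['wrist_torque'],s['contact_force'])
P=pts('side',d)
x=np.array([np.cos(np.radians(-24)),np.sin(np.radians(-24))]);y=np.array([-x[1],x[0]])
o=np.array([.6088,-.1946]);L=(P[...,:2]-o)@np.stack([x,y],1)
m=(abs(L[...,0])<.02)&(P[...,2]>.02)&(P[...,2]<.11)
for a in np.arange(-.12,.12,.02):
    k=m&(L[...,1]>a)&(L[...,1]<a+.02); print(round(a,2),k.sum(),np.round(np.median(L[k][:,0])*1e3,1) if k.any() else '')
E
```

```text
[ 0.9491096   2.26296108 -0.05430345] [-13.94667336   5.18678749   5.37590342]
-0.12 123 2.0
-0.1 157 1.5
-0.08 148 1.3
-0.06 145 1.2
-0.04 85 1.3
-0.02 89 1.0
0.0 212 0.5
0.02 172 1.2
0.04 185 0.9
0.06 178 1.1
0.08 195 1.3
0.1 328 3.5
```

View pics/press.png

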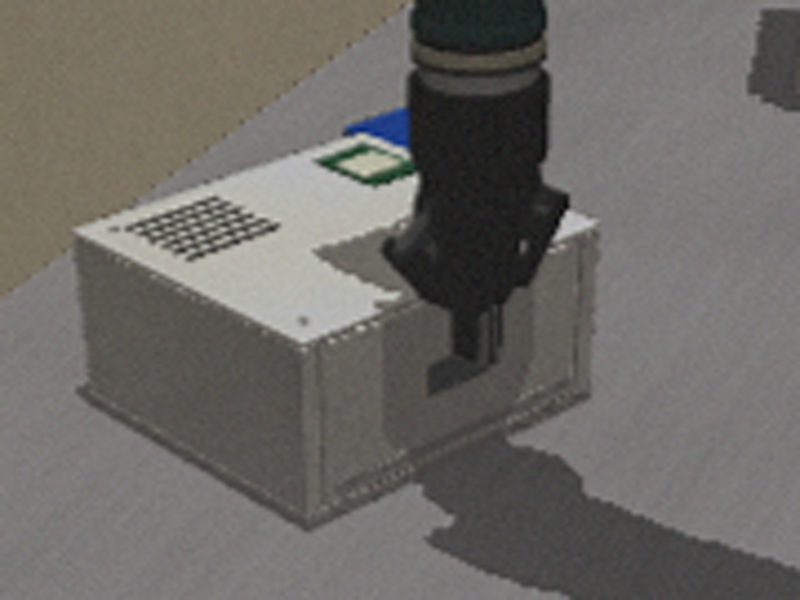

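Call:
servo_tool:
  twist:
    - [0,0,0]
    - [0,0,0]
    - [-4,-9.1,0]
    - [-8.1,-18.3,0]
    - [-8.1,-18.3,0]
  delta_pos:
    - [-50,22,0]
    - [-95,42,0]
    - [-95,42,0]
    - [-95,42,0]
    - [-95,42,0]
  claw: [1,1,1,1,1]

```text
time_s: 4.28
tool_pos: [0.5182, -0.1446, 0.0857]
tcp_rot: [[0.891, -0.4, 0.215], [-0.395, -0.916, -0.07], [0.225, -0.023, -0.974]]
contact_force: [-0.5, -0.1, 0.3]
grip_width: -0.003
grip_force: 0.0
```

```bash
cat >> h.py <<'E'
X=np.array([np.cos(np.radians(-24)),np.sin(np.radians(-24))]);Y=np.array([-X[1],X[0]]);O=np.array([.6088,-.1946])
def loc(p): return (np.asarray(p)[...,:2]-O)@np.stack([X,Y],1)
def front():
    im,d=robot.camera('side');P=pts('side',d);L=loc(P)
    m=(L[...,0]>-.1)&(L[...,0]<.02)&(abs(L[...,1])<.09)&(P[...,2]>.03)&(P[...,2]<.11)
    print('front x hist (mm,10mm bins from -100)',np.histogram(L[m][:,0],bins=np.arange(-.1,.021,.01))[0])
    k=m&(abs(L[...,0])<.015);print('near flush median',np.round(np.median(L[k][:,0])*1e3,2))
E
python3 - <<'E'
from h import *
s=robot.get_state();print(s['tool_pos'],loc(s['tool_pos']),s['contact_force'],s['wrist_torque'])
print(np.round(robot.camera_model('wrist')['hand_eye'],3));front()
E
```

```text
[ 0.51818487 -0.14462707  0.08572387] [-0.10310686  0.00879605] [-0.46311629 -0.1414294   0.34169176] [0.06506313 0.20721947 0.01261047]
[[-0.    -0.959 -0.283  0.073]
 [ 1.    -0.    -0.    -0.001]
 [ 0.    -0.283  0.959 -0.143]
 [ 0.     0.     0.     1.   ]]
front x hist (mm,10mm bins from -100) [  2   0   0   0   0   0   0   0   0 254 997   0]
near flush median 1.14
```

Call:
servo_tool:
  twist:
    - [0,0,0]
    - [0,0,0]
    - [0,0,0]
    - [0,0,0]
    - [0,0,0]
  delta_pos:
    - [0,0,0]
    - [30,-17,-5]
    - [65,-34,-5]
    - [73,-39,-5]
    - [73,-39,-5]
  claw: [1,1,1,1,1]

```text
time_s: 4.95
tool_pos: [0.5913, -0.1839, 0.0799]
tcp_rot: [[0.891, -0.4, 0.212], [-0.395, -0.916, -0.069], [0.222, -0.023, -0.975]]
contact_force: [-1.1, 0.2, -0.3]
grip_width: -0.001
grip_force: 0.0
```

Call:
servo_tool:
  twist:
    - [0,0,0]
    - [0,0,0]
    - [0,0,0]
    - [0,0,0]
  delta_pos:
    - [2.7,-1.2,0]
    - [5.5,-2.4,0]
    - [7.3,-3.3,0]
    - [9.1,-4.1,0]
  claw: [1,1,1,1]

```text
time_s: 5.45
tool_pos: [0.6004, -0.1877, 0.0802]
tcp_rot: [[0.891, -0.4, 0.213], [-0.395, -0.916, -0.068], [0.223, -0.023, -0.975]]
contact_force: [-0.3, -0.7, -0.7]
grip_width: -0.001
grip_force: 0.0
```

Call:
servo_tool:
  twist:
    - [0,0,0]
    - [0,0,0]
  delta_pos:
    - [0.9,-0.4,0]
    - [1.8,-0.8,0]
  claw: [1,1]

```text
time_s: 5.7
tool_pos: [0.6019, -0.1883, 0.0801]
tcp_rot: [[0.891, -0.4, 0.212], [-0.395, -0.916, -0.068], [0.222, -0.023, -0.975]]
contact_force: [-1.9, -0.4, 0.7]
grip_width: -0.002
grip_force: 0.8
```

Call:
servo_tool:
  twist:
    - [0,0,0]
    - [0,0,0]
  delta_pos:
    - [0.9,-0.4,0]
    - [1.8,-0.8,0]
  claw: [1,1]

```text
time_s: 5.95
tool_pos: [0.6023, -0.1885, 0.0797]
tcp_rot: [[0.892, -0.4, 0.21], [-0.395, -0.916, -0.066], [0.219, -0.024, -0.975]]
contact_force: [-4.9, 2.0, 4.6]
grip_width: 0.002
grip_force: 3.0
```

Call:
servo_tool:
  twist:
    - [0,0,0]
    - [0,0,0]
  delta_pos:
    - [0.9,-0.4,0]
    - [1.8,-0.8,0]
  claw: [1,1]

```text
time_s: 6.2
tool_pos: [0.6029, -0.1887, 0.0794]
tcp_rot: [[0.893, -0.4, 0.208], [-0.395, -0.916, -0.065], [0.217, -0.024, -0.976]]
contact_force: [-7.6, 2.7, 6.4]
grip_width: 0.001
grip_force: 3.8
```

Call:
servo_tool:
  twist:
    - [0,0,0]
    - [0,0,0]
  delta_pos:
    - [0.9,-0.4,0.7]
    - [1.8,-0.8,1.4]
  claw: [1,1]

```text
time_s: 6.45
tool_pos: [0.6032, -0.1888, 0.0797]
tcp_rot: [[0.893, -0.4, 0.205], [-0.395, -0.916, -0.064], [0.213, -0.024, -0.977]]
contact_force: [-6.5, 2.1, -0.9]
grip_width: -0.001
grip_force: 3.6
```

Call:
servo_tool:
  twist:
    - [0,0,0]
    - [0,0,0]
  delta_pos:
    - [0.9,-0.4,0.7]
    - [1.8,-0.8,1.4]
  claw: [1,1]

```text
time_s: 6.7
tool_pos: [0.6035, -0.189, 0.0799]
tcp_rot: [[0.894, -0.4, 0.202], [-0.395, -0.916, -0.062], [0.21, -0.024, -0.977]]
contact_force: [-6.8, 1.8, -4.9]
grip_width: -0.001
grip_force: 3.7
```

Call:
servo_tool:
  twist:
    - [0,0,0]
    - [0,0,0]
    - [0,0,0]
  delta_pos:
    - [0.9,-0.4,0]
    - [1.8,-0.8,0]
    - [2.7,-1.2,0]
  claw: [1,1,1]

```text
time_s: 7.08
tool_pos: [0.6061, -0.1901, 0.0798]
tcp_rot: [[0.894, -0.4, 0.202], [-0.395, -0.916, -0.062], [0.21, -0.024, -0.977]]
contact_force: [-7.4, 2.2, -3.4]
grip_width: -0.001
grip_force: 3.8
```

Call:
servo_tool:
  twist:
    - [0,0,0]
    - [0,0,0]
  delta_pos:
    - [0.9,-0.4,0.4]
    - [1.8,-0.8,0.7]
  claw: [1,1]

```text
time_s: 7.32
tool_pos: [0.6071, -0.1906, 0.0799]
tcp_rot: [[0.895, -0.399, 0.2], [-0.395, -0.916, -0.061], [0.208, -0.024, -0.978]]
contact_force: [-9.3, 2.6, -6.1]
grip_width: 0.001
grip_force: 3.7
```

Call:
servo_tool:
  twist:
    - [0,0,0]
    - [0,0,0]
  delta_pos:
    - [0.9,-0.4,0]
    - [1.8,-0.8,0]
  claw: [1,1]

```text
time_s: 7.58
tool_pos: [0.6072, -0.1906, 0.0798]
tcp_rot: [[0.895, -0.399, 0.198], [-0.396, -0.916, -0.059], [0.205, -0.025, -0.978]]
contact_force: [-12.8, 5.0, 2.3]
grip_width: -0.002
grip_force: 3.7
```

Call:
servo_tool:
  twist:
    - [0,0,0]
    - [0,0,0]
  delta_pos:
    - [0.9,-0.4,0]
    - [0.9,-0.4,0]
  claw: [1,1]

```text
time_s: 7.82
tool_pos: [0.6072, -0.1906, 0.0798]
tcp_rot: [[0.895, -0.399, 0.197], [-0.396, -0.916, -0.058], [0.203, -0.026, -0.979]]
contact_force: [-13.7, 5.9, 3.1]
grip_width: 0.002
grip_force: 3.6
```

Stop met: about 15 N with no further travel. Releasing now.

Call:
servo_tool:
  twist:
    - [0,0,0]
    - [0,0,0]
    - [0,0,0]
    - [5.2,11.7,0]
    - [5.2,11.7,0]
  delta_pos:
    - [-55,24.5,0]
    - [-110,49,0]
    - [-128,57,30]
    - [-128,57,90]
    - [-128,57,150]
  claw: [1,1,1,0.5,0.5]

```text
time_s: 8.45
tool_pos: [0.4905, -0.1365, 0.1923]
tcp_rot: [[0.915, -0.403, 0.02], [-0.404, -0.915, 0.021], [0.01, -0.027, -1.0]]
contact_force: [3.3, 0.3, -1.6]
grip_width: 0.416
grip_force: 0.0
```

Call:
servo_tool:
  twist:
    - [0,0,0]
    - [0,0,0]
    - [0,0,0]
    - [0,0,0]
    - [0,0,0]
  delta_pos:
    - [0,0,20]
    - [0,0,40]
    - [0,0,60]
    - [0,0,60]
    - [0,0,60]
  claw: [0.5,0.5,0.5,0.5,0.5]

```text
time_s: 9.07
tool_pos: [0.4915, -0.1368, 0.2514]
tcp_rot: [[0.915, -0.402, 0.025], [-0.403, -0.915, 0.021], [0.015, -0.029, -0.999]]
contact_force: [0.5, 0.1, 0.7]
grip_width: 0.502
grip_force: 0.0
```

```bash
python3 - <<'E'
from h import *
s=robot.get_state();print(s['tool_pos'],loc(s['tool_pos']),s['grip_width'],s['tcp_rot'],s['time_s'],s['contact_force']);front()
im,d=robot.camera('side');im2,d2=robot.camera('wrist');P=pts('wrist',d2);Ls=pts('side',d)
np.savez('w1.npz',im=im2,d=d2,P=P,ims=im,ds=d)
for c in('side','wrist'):
  for th in('vial_orange','vial_white1','drawer_row'):
    print(c,th,[(np.round(r['position'],3).tolist(),np.round(loc(r['position']),3).tolist(),round(r['score'],2)) for r in robot.spot_in(c,th)])
save('open',np.hstack([cv2.resize(im2,(500,312)),cv2.resize(im[60:200,240:420],(300,312))]))
E
```

```text
[ 0.49151341 -0.13679341  0.25137443] [-0.13065869  0.0051042 ] 0.5023312682273409 [[ 0.91515778 -0.40229896  0.02533357]
 [-0.40281931 -0.91504957  0.02051571]
 [ 0.01492803 -0.02897996 -0.99946852]] 9.075 [0.51841037 0.10290094 0.66598162]
front x hist (mm,10mm bins from -100) [   0    0    0    0    0    0    0    0    0  254 1109    0]
near flush median 1.18
side vial_orange []
side vial_white1 [([0.51, 0.365, 0.055], [-0.318, 0.471], 0.97), ([0.553, 0.278, 0.071], [-0.243, 0.409], 0.95)]
side drawer_row [([0.618, -0.188, 0.072], [0.006, 0.01], 0.82)]
wrist vial_orange [([0.612, -0.198, 0.088], [0.005, -0.002], 0.75)]
wrist vial_white1 [([0.551, 0.262, 0.041], [-0.238, 0.394], 0.55), ([0.558, 0.178, 0.038], [-0.198, 0.319], 0.4)]
wrist drawer_row [([0.61, -0.198, 0.081], [0.003, -0.002], 0.56)]
```

View pics/open.png

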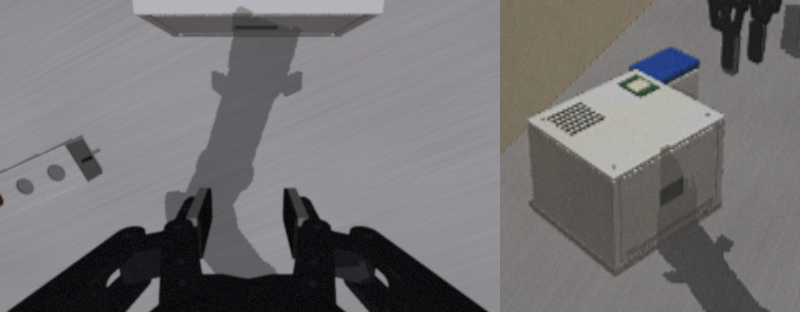

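The drawer is still flush. Wrist view: spot at (255,28), rack holes at (25,187) and (57,172). So the knuckles were hitting the fixed lip above the inset drawer front, not the latch stop. I'll tilt 40° so that only the fingertip enters.

Call:
servo_tool:
  twist:
    - [-4.1,-9.1,0]
    - [-8.1,-18.3,0]
    - [-12.2,-27.4,0]
    - [-16.3,-36.5,0]
    - [-16.3,-36.5,0]
  delta_pos:
    - [0,0,-30]
    - [10,-5,-70]
    - [20,-10,-120]
    - [40,-20,-160]
    - [60,-31,-186]
  claw: [1,1,1,1,1]

```text
time_s: 10.15
tool_pos: [0.5709, -0.1577, 0.1959]
tcp_rot: [[0.811, -0.389, 0.437], [-0.346, -0.921, -0.177], [0.471, -0.008, -0.882]]
contact_force: [2.2, -11.1, 3.1]
grip_width: 0.003
grip_force: 0.0
```

```bash
python3 - <<'E'
from h import *
s=robot.get_state();print(s['tool_pos'],loc(s['tool_pos']),s['grip_width'],s['tcp_rot'],s['time_s'],s['contact_force'],s['q'])
E
```

```text
[ 0.57085929 -0.1577451   0.19594582] [-0.0496508   0.01823675] 0.0032948362132996204 [[ 0.81108002 -0.38908641  0.43676191]
 [-0.34644682 -0.92117036 -0.17725623]
 [ 0.47130012 -0.00754578 -0.88194062]] 10.15 [  2.17557722 -11.1050365    3.10359941] [-0.23787017  0.40489099  0.47840158  2.29125956 -1.53412875  0.07771237
 -0.29545254]
```

Joints 5 and 6 are at their limits, so I'll use less tilt (about 18°) and press lower (about 56 mm), where the knuckles stay clear of the lip.

Call:
servo_tool:
  twist:
    - [4.1,9.1,0]
    - [4.1,9.1,0]
    - [4.1,9.1,0]
    - [4.1,9.1,0]
    - [4.1,9.1,0]
  delta_pos:
    - [0,0,0]
    - [-3,-10,-50]
    - [-3,-18,-100]
    - [-3,-18,-140]
    - [-3,-18,-140]
  claw: [1,1,1,1,1]

```text
time_s: 10.78
tool_pos: [0.5736, -0.1764, 0.0623]
tcp_rot: [[0.875, -0.397, 0.276], [-0.384, -0.918, -0.104], [0.295, -0.015, -0.956]]
contact_force: [-0.6, -0.9, -0.3]
grip_width: -0.004
grip_force: 0.0
```

```bash
python3 - <<'E'
from h import *
s=robot.get_state();print(s['tool_pos'],loc(s['tool_pos']),s['grip_width'],s['tcp_rot'],s['time_s'],s['contact_force'],s['q'])
E
```

```text
[ 0.57362809 -0.17643185  0.06229493] [-0.03952079  0.00229172] -0.003937806318013925 [[ 0.87519241 -0.39732972  0.27598431]
 [-0.38372676 -0.91755705 -0.10412889]
 [ 0.29460486 -0.01476975 -0.95550501]] 10.775 [-0.56457732 -0.8691679  -0.31561392] [ 0.04247085  0.64071876  0.21404209  2.21178008 -1.53273987  0.07895839
 -0.26486885]
```

Call:
servo_tool:
  twist:
    - [0,0,0]
    - [0,0,0]
    - [0,0,0]
    - [0,0,0]
    - [0,0,0]
  delta_pos:
    - [14,-6.2,0]
    - [21,-9.4,0]
    - [24,-10.7,0]
    - [26.5,-11.8,0]
    - [28.3,-12.6,0]
  claw: [1,1,1,1,1]

```text
time_s: 11.4
tool_pos: [0.6023, -0.1886, 0.0644]
tcp_rot: [[0.876, -0.395, 0.278], [-0.381, -0.919, -0.106], [0.298, -0.013, -0.955]]
contact_force: [-2.7, 1.6, 1.9]
grip_width: 0.0
grip_force: 1.5
```

Call:
servo_tool:
  twist:
    - [0,0,0]
    - [0,0,0]
    - [0,0,0]
  delta_pos:
    - [1.4,-0.6,0.3]
    - [2.7,-1.2,0.6]
    - [3.6,-1.6,1]
  claw: [1,1,1]

```text
time_s: 11.78
tool_pos: [0.6031, -0.189, 0.0643]
tcp_rot: [[0.877, -0.394, 0.275], [-0.381, -0.919, -0.103], [0.293, -0.014, -0.956]]
contact_force: [-7.2, 2.5, 3.8]
grip_width: 0.0
grip_force: 3.7
```

Call:
servo_tool:
  twist:
    - [0,0,0]
    - [0,0,0]
    - [0,0,0]
  delta_pos:
    - [0.9,-0.4,0.3]
    - [1.8,-0.8,0.6]
    - [2.7,-1.2,0.9]
  claw: [1,1,1]

```text
time_s: 12.15
tool_pos: [0.6048, -0.1897, 0.0644]
tcp_rot: [[0.878, -0.394, 0.273], [-0.381, -0.919, -0.102], [0.291, -0.014, -0.957]]
contact_force: [-7.0, 3.1, 1.7]
grip_width: 0.001
grip_force: 3.7
```

Call:
servo_tool:
  twist:
    - [0,0,0]
    - [0,0,0]
    - [0,0,0]
  delta_pos:
    - [0.9,-0.4,0]
    - [1.8,-0.8,0]
    - [2.7,-1.2,0]
  claw: [1,1,1]

```text
time_s: 12.52
tool_pos: [0.6074, -0.1909, 0.0644]
tcp_rot: [[0.878, -0.394, 0.273], [-0.381, -0.919, -0.102], [0.291, -0.014, -0.957]]
contact_force: [-6.9, 3.7, 2.5]
grip_width: 0.002
grip_force: 3.8
```

Call:
servo_tool:
  twist:
    - [0,0,0]
    - [0,0,0]
  delta_pos:
    - [0.9,-0.4,0]
    - [1.8,-0.8,0]
  claw: [1,1]

```text
time_s: 12.78
tool_pos: [0.6089, -0.1916, 0.0643]
tcp_rot: [[0.878, -0.394, 0.272], [-0.381, -0.919, -0.102], [0.29, -0.015, -0.957]]
contact_force: [-8.6, 3.3, 3.3]
grip_width: 0.001
grip_force: 4.4
```

Call:
servo_tool:
  twist:
    - [0,0,0]
    - [0,0,0]
  delta_pos:
    - [0.9,-0.4,0]
    - [1.8,-0.8,0]
  claw: [1,1]

```text
time_s: 13.02
tool_pos: [0.6106, -0.1923, 0.0643]
tcp_rot: [[0.878, -0.394, 0.272], [-0.381, -0.919, -0.101], [0.29, -0.015, -0.957]]
contact_force: [-8.8, 4.1, 4.6]
grip_width: 0.0
grip_force: 4.9
```

Call:
servo_tool:
  twist:
    - [0,0,0]
    - [0,0,0]
  delta_pos:
    - [0.9,-0.4,0]
    - [0.9,-0.4,0]
  claw: [1,1]

```text
time_s: 13.28
tool_pos: [0.6108, -0.1924, 0.0643]
tcp_rot: [[0.878, -0.394, 0.271], [-0.381, -0.919, -0.101], [0.289, -0.015, -0.957]]
contact_force: [-9.8, 5.0, 6.0]
grip_width: 0.004
grip_force: 5.5
```

Call:
servo_tool:
  twist:
    - [0,0,0]
    - [0,0,0]
  delta_pos:
    - [0.9,-0.4,0.3]
    - [0.9,-0.4,0.3]
  claw: [1,1]

```text
time_s: 13.52
tool_pos: [0.6109, -0.1924, 0.0643]
tcp_rot: [[0.878, -0.394, 0.27], [-0.381, -0.919, -0.1], [0.288, -0.015, -0.958]]
contact_force: [-10.5, 4.4, 7.3]
grip_width: 0.002
grip_force: 6.2
```

Call:
servo_tool:
  twist:
    - [0,0,0]
    - [0,0,0]
  delta_pos:
    - [0.9,-0.4,0.3]
    - [0.9,-0.4,0.3]
  claw: [1,1]

```text
time_s: 13.78
tool_pos: [0.6109, -0.1925, 0.0643]
tcp_rot: [[0.879, -0.394, 0.269], [-0.381, -0.919, -0.099], [0.286, -0.016, -0.958]]
contact_force: [-12.9, 6.1, 8.5]
grip_width: 0.0
grip_force: 6.9
```

Call:
servo_tool:
  twist:
    - [0,0,0]
    - [0,0,0]
    - [0,0,0]
    - [3.3,7.3,0]
    - [6.5,14.6,0]
  delta_pos:
    - [-56,25,0]
    - [-112,50,0]
    - [-120,53,60]
    - [-120,53,120]
    - [-120,53,180]
  claw: [1,1,1,0.5,0.5]

```text
time_s: 14.4
tool_pos: [0.5135, -0.1312, 0.1873]
tcp_rot: [[0.912, -0.375, 0.166], [-0.38, -0.925, 0.002], [0.153, -0.065, -0.986]]
contact_force: [2.8, 0.6, -1.3]
grip_width: 0.418
grip_force: 0.0
```

Call:
servo_tool:
  twist:
    - [0,0,0]
    - [0,0,0]
    - [0,0,0]
    - [0,0,0]
  delta_pos:
    - [0,0,20]
    - [0,0,30]
    - [0,0,30]
    - [0,0,30]
  claw: [0.5,0.5,0.5,0.5]

```text
time_s: 14.9
tool_pos: [0.5146, -0.1315, 0.2157]
tcp_rot: [[0.912, -0.374, 0.17], [-0.379, -0.925, 0.0], [0.157, -0.065, -0.985]]
contact_force: [-0.0, -0.6, 0.3]
grip_width: 0.499
grip_force: 0.0
```

```bash
cat > look.py <<'E'
from h import *
import sys
s=robot.get_state();print(s['tool_pos'],loc(s['tool_pos']),s['grip_width'],np.round(s['tcp_rot'],3).tolist(),s['time_s'],np.round(s['q'],2));front()
im,d=robot.camera('side');im2,d2=robot.camera('wrist');P=pts('wrist',d2)
np.savez(sys.argv[1]+'.npz',im=im2,d=d2,P=P,ims=im,ds=d)
for c in('side','wrist'):
  for th in('vial_orange','vial_white1'):
    print(c,th,[(np.round(r['position'],3).tolist(),np.round(loc(r['position']),3).tolist(),round(r['score'],2)) for r in robot.spot_in(c,th)])
save(sys.argv[1],np.hstack([cv2.resize(im2,(500,312)),cv2.resize(im[60:200,240:420],(300,312))]))
E
python3 look.py look2
```

```text
[ 0.51462492 -0.13147484  0.21572552] [-0.11170853  0.01936325] 0.49897795229514713 [[0.912, -0.374, 0.17], [-0.379, -0.925, 0.0], [0.157, -0.065, -0.985]] 14.9 [-0.48  0.45  0.9   2.19 -0.74  0.62 -1.02]
front x hist (mm,10mm bins from -100) [   0  204 1181    0    2   38   96   34   31   38   42   46]
near flush median 1.19
side vial_orange []
side vial_white1 [([0.508, 0.366, 0.056], [-0.32, 0.471], 0.87), ([0.552, 0.28, 0.068], [-0.245, 0.41], 0.84), ([0.606, -0.118, 0.099], [-0.034, 0.069], 0.37)]
wrist vial_orange [([0.551, -0.23, 0.098], [-0.039, -0.055], 0.81)]
wrist vial_white1 [([0.594, -0.128, 0.099], [-0.04, 0.054], 0.92), ([0.578, -0.176, 0.1], [-0.036, 0.004], 0.82)]
```

View pics/look2.png

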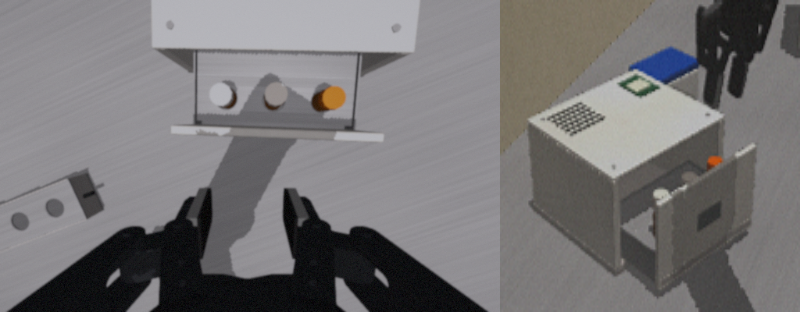

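Drawer open. In the wrist view the orange cap is at (333,98) and the white caps at (222,95) and (276,95). Orange is at y≈-58. I'll measure the cap from both cameras.

```bash
cat >> h.py <<'E'
from scipy.spatial.transform import Rotation as Ro
def turn():
    T=np.array([[X[0],-Y[0],0],[X[1],-Y[1],0],[0,0,-1.]])
    return np.round(np.degrees(Ro.from_matrix(T@np.array(robot.get_state()['tcp_rot']).T).as_rotvec()),1)
E
python3 - <<'E'
from h import *
z=np.load('look2.npz')
for n,im,d in(('wrist',z['im'],z['d']),('side',z['ims'],z['ds'])):
    P=pts(n,d);hsv=cv2.cvtColor(im,cv2.COLOR_RGB2HSV)
    L=loc(P);m=(hsv[...,0]>5)&(hsv[...,0]<20)&(hsv[...,1]>150)&(hsv[...,2]>100)&(abs(L[...,0])<.1)&(abs(L[...,1])<.12)
    t=m&(P[...,2]>.094);Q=L[t]
    v,u=np.nonzero(m);print(n,m.sum(),t.sum(),'z',np.percentile(P[m][:,2],[5,50,95]).round(4),'u',u.min(),u.max(),'v',v.min(),v.max())
    if t.sum()>5: print('top circle local',cv2.minEnclosingCircle((Q*1000).astype(np.float32)),'world',P[t].mean(0).round(4),'mid local',((Q.max(0)+Q.min(0))/2).round(4))
    w=(P[...,2]>.092)&(P[...,2]<.106)&(abs(L[...,0]+.037)<.025)&(abs(L[...,1])<.085)&~m
    for c in(0,.058):
        k=w&(abs(L[...,1]-c)<.02); 
        if k.sum()>5: print('white',c,cv2.minEnclosingCircle((L[k]*1000).astype(np.float32)))
print(turn(), 'exp',O-.0368*X-.058*Y)
E
```

```text
wrist 678 673 z [0.0977 0.0999 0.1012] u 412 441 v 111 139
top circle local ((-35.20404052734375, -56.02226257324219), 11.501681327819824) world [ 0.5537 -0.231   0.0998] mid local [-0.0356 -0.0563]
white 0 ((-33.240760803222656, 1.5933518409729004), 12.059660911560059)
white 0.058 ((-35.23717498779297, 58.55640411376953), 12.208776473999023)
side 30 30 z [0.1004 0.1016 0.1032] u 365 372 v 130 134
top circle local ((-36.19468307495117, -55.69634246826172), 12.026394844055176) world [ 0.5526 -0.2305  0.1017] mid local [-0.0364 -0.0554]
white 0 ((-36.36785125732422, -0.9292271733283997), 12.405502319335938)
white 0.058 ((-35.92581558227539, 59.732032775878906), 11.357511520385742)
[ 0.2  9.9 -1.7] exp [ 0.5515908  -0.23261773]
```

Call:
servo_tool:
  twist:
    - [0.2,9.9,-1.7]
    - [0.2,9.9,-1.7]
    - [0.2,9.9,-1.7]
    - [0.2,9.9,-1.7]
    - [0.2,9.9,-1.7]
  delta_pos:
    - [20,-50,-30]
    - [38.4,-100.1,-66]
    - [38.4,-100.1,-66]
    - [38.4,-100.1,-66]
    - [38.4,-100.1,-66]
  claw: [0.5,0.5,0.5,0.5,0.5]

```text
time_s: 15.88
tool_pos: [0.554, -0.2304, 0.1512]
tcp_rot: [[0.914, -0.405, 0.001], [-0.405, -0.914, 0.002], [-0.0, -0.002, -1.0]]
contact_force: [0.1, 0.6, -0.2]
grip_width: 0.497
grip_force: 0.0
```

```bash
python3 - <<'E'
from h import *
s=robot.get_state();print(s['tool_pos'],loc(s['tool_pos']),turn(),np.round(s['q'],2))
im,d=robot.camera('wrist');P=pts('wrist',d);L=loc(P);save('hover',im)
hsv=cv2.cvtColor(im,cv2.COLOR_RGB2HSV);m=(hsv[...,0]>5)&(hsv[...,0]<20)&(hsv[...,1]>150)&(hsv[...,2]>100)&(P[...,2]>.094)&(abs(L[...,0])<.1)
Q=L[m];print(m.sum(),cv2.minEnclosingCircle((Q*1000).astype(np.float32)),P[m].mean(0))
E
```

```text
[ 0.55404548 -0.23040045  0.151182  ] [-0.03545939 -0.054976  ] [-0.1  0.  -0.1] [-0.23  0.69  0.84  1.98 -0.73  0.8  -0.96]
985 ((-5.143209457397461, -54.98792266845703), 42.43754959106445) [ 0.55409128 -0.23142072  0.09989482]
```

View pics/hover.png

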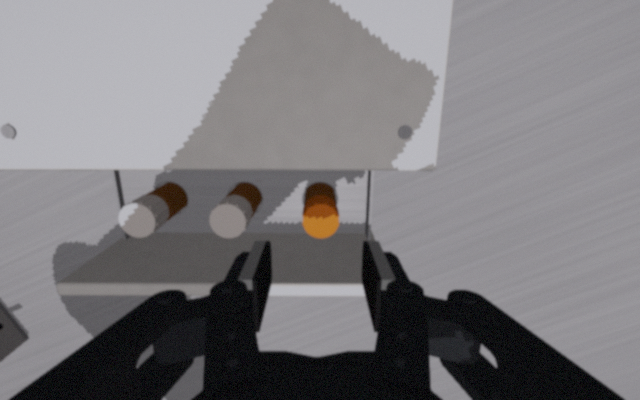

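The orange cap at (320,220) is centred between the fingers (267 and 367). Descending to grasp.

Call:
servo_tool:
  twist:
    - [0,0,0]
    - [0,0,0]
    - [0,0,0]
    - [0,0,0]
    - [0,0,0]
  delta_pos:
    - [-0.4,-0.7,-25]
    - [-0.4,-0.7,-50]
    - [-0.4,-0.7,-70]
    - [-0.4,-0.7,-83]
    - [-0.4,-0.7,-83]
  claw: [0.5,0.5,0.5,0.5,0.5]

```text
time_s: 16.55
tool_pos: [0.5533, -0.2321, 0.0671]
tcp_rot: [[0.914, -0.406, -0.001], [-0.406, -0.914, 0.001], [-0.001, -0.001, -1.0]]
contact_force: [0.0, 0.1, 0.3]
grip_width: 0.502
grip_force: 0.0
```

Call:
servo_tool:
  twist:
    - [0,0,0]
    - [0,0,0]
    - [0,0,0]
    - [0,0,0]
  delta_pos:
    - [0,0,0]
    - [0,0,0]
    - [0,0,0]
    - [0,0,0]
  claw: [0.9,0.9,0.9,0.9]
  squeeze: 30

```text
time_s: 17.05
tool_pos: [0.5541, -0.2331, 0.0684]
tcp_rot: [[0.914, -0.406, 0.001], [-0.406, -0.914, -0.0], [0.001, -0.0, -1.0]]
contact_force: [-0.0, 0.8, 4.3]
grip_width: 0.263
grip_force: 29.8
```

Call:
servo_tool:
  twist:
    - [0,0,0]
    - [0,0,0]
    - [0,0,0]
    - [0,0,0]
    - [0,0,0]
  delta_pos:
    - [0,0,15]
    - [0,0,40]
    - [0,0,85]
    - [0,0,130]
    - [0,40,135]
  claw: [0.9,0.9,0.9,0.9,0.9]

```text
time_s: 17.68
tool_pos: [0.5548, -0.1975, 0.2075]
tcp_rot: [[0.911, -0.412, 0.007], [-0.412, -0.911, -0.005], [0.009, 0.002, -1.0]]
contact_force: [0.1, 0.8, -0.6]
grip_width: 0.262
grip_force: 29.5
```

Call:
servo_tool:
  twist:
    - [0,0,0]
    - [0,0,0]
    - [0,0,0]
    - [0,0,0]
    - [0,0,0]
  delta_pos:
    - [-10,55,0]
    - [-20,115,0]
    - [-30,175,0]
    - [-40,235,0]
    - [-50,290,0]
  claw: [0.9,0.9,0.9,0.9,0.9]

```text
time_s: 18.3
tool_pos: [0.5027, 0.0996, 0.2031]
tcp_rot: [[0.914, -0.406, -0.0], [-0.406, -0.914, 0.001], [-0.001, -0.001, -1.0]]
contact_force: [1.3, -0.7, -0.5]
grip_width: 0.263
grip_force: 29.5
```

Call:
servo_tool:
  twist:
    - [0,0,0]
    - [0,0,0]
    - [0,0,0]
    - [0,0,0]
  delta_pos:
    - [-4,50,0]
    - [-4,75,0]
    - [-4,75,0]
    - [-4,75,0]
  claw: [0.9,0.9,0.9,0.9]

```text
time_s: 18.8
tool_pos: [0.4994, 0.171, 0.203]
tcp_rot: [[0.913, -0.407, -0.0], [-0.407, -0.913, -0.0], [0.0, 0.0, -1.0]]
contact_force: [-0.0, -0.1, -0.4]
grip_width: 0.261
grip_force: 29.6
```

```bash
python3 - <<'E'
from h import *
s=robot.get_state();print(s['tool_pos'],s['grip_width'],s['grip_force'],turn(),s['contact_force'],np.round(s['q'],2))
im,d=robot.camera('wrist');P=pts('wrist',d);np.savez('r1.npz',im=im,d=d,P=P);save('rack1',im)
K,R,o=model('wrist')
for p in [(.5514,.1556,.04),(.5522,.2131,.04),(.553,.271,.086)]:
    q=R.T@(np.array(p)-o);print(p,(K@q/q[2])[:2])
E
```

```text
[0.49938061 0.17098238 0.20303024] 0.26050277274736716 29.557434730231762 [ 0. -0.  0.] [-0.03634392 -0.11743576 -0.40851771] [-1.12  0.59  1.02  2.1  -0.7   0.83 -1.66]
(0.5514, 0.1556, 0.04) [309.56723944 122.06159122]
(0.5522, 0.2131, 0.04) [252.81775758 147.16088707]
(0.553, 0.271, 0.086) [178.5260826  183.14811589]
```

View pics/rack1.png

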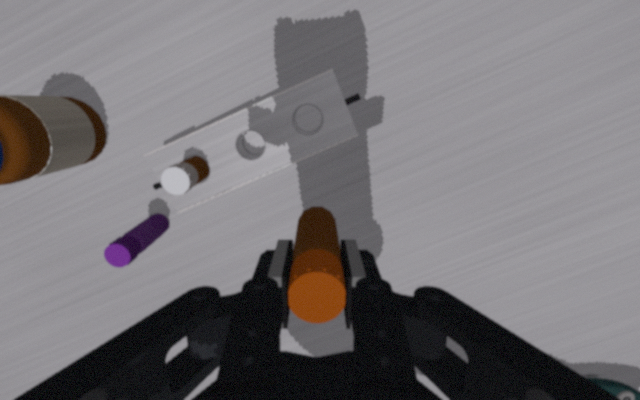

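Hole0 is at about (308,119), hole1 (250,144), white3 (177,180), and the purple look-alike (120,253). The held vial's cap is at (317,297). I'll fit the hole centres and the in-hand vial numerically in this one camera.

```bash
cat > fit.py <<'E'
from h import *
import sys
z=np.load(sys.argv[1]);im,d,P=z['im'],z['d'],z['P'];K,R,o=model('wrist');s=robot.get_state();tp=s['tool_pos']
def back(u,v,h):
    r=R@np.linalg.solve(K,[u,v,1.]);return o+r*(h-o[2])/r[2]
def proj(p): q=R.T@(np.array(p)-o);return (K@q/q[2])[:2]
for p in [(.5514,.1556,.04),(.5522,.2131,.04)]:
    u,v=proj(p);yy,xx=np.indices(d.shape);near=np.hypot(xx-u,yy-v)<26
    m=(near&(P[...,2]<.033)&(P[...,2]>-.02)).astype(np.uint8)
    n,lab,st,ce=cv2.connectedComponentsWithStats(m)
    i=1+np.argmin(np.hypot(*(ce[1:]-[u,v]).T)-st[1:,4]*.01)
    print('hole px',ce[i],st[i],'world',back(*ce[i],.04).round(4),'sheet z',np.median(P[near&(P[...,2]>.03)][:,2]).round(4))
    g=cv2.GaussianBlur(cv2.cvtColor(im,cv2.COLOR_RGB2GRAY),(3,3),0)
    a,b=int(u)-30,int(v)-30;c=cv2.HoughCircles(cv2.resize(g[b:b+60,a:a+60],None,fx=4,fy=4,interpolation=cv2.INTER_CUBIC),cv2.HOUGH_GRADIENT,1,400,param1=60,param2=15,minRadius=45,maxRadius=90)
    if c is not None: q=c[0,0]/4+[a-.375,b-.375,0];print('hough',q,back(*q[:2],.04).round(4))
hsv=cv2.cvtColor(im,cv2.COLOR_RGB2HSV);yy,xx=np.indices(d.shape)
m=(hsv[...,0]>5)&(hsv[...,0]<20)&(hsv[...,1]>150)&(hsv[...,2]>60)&(yy>190)&(xx>270)&(xx<365)
top=m&(P[...,2]>tp[2]+.027)&(P[...,2]<tp[2]+.05);e=cv2.minEnclosingCircle(np.argwhere(top)[:,::-1].astype(np.float32));zt=np.median(P[top][:,2])
c=back(*e[0],zt);X2=np.array(s['tcp_rot'])
print('cap top px',e,'z-tcp',zt-tp[2],'world',c,'rel tcp (tool axes)',X2.T@(c-tp))
# vial bottom far edge vs upright prediction
body=(d<.32)&(d>0)&(xx>290)&(xx<345)&(yy<290)&(P[...,2]>.1)
v,u=np.nonzero(body);print('body top row',v.min(),'cols at bottom',[ (u[v==v.min()+k].min(),u[v==v.min()+k].max()) for k in(2,8,15)])
ang=np.linspace(0,2*np.pi,72);E=np.array([proj([c[0]+.012*np.cos(t),c[1]+.012*np.sin(t),zt-.082]) for t in ang]);print('pred bottom ellipse rows',E[:,1].min(),E[:,1].max(),'cols',E[:,0].min(),E[:,0].max())
E
python3 fit.py r1.npz
```

```text
hole px [307.49249249 118.54504505] [294 104  28  30 666] world [0.555 0.156 0.04 ] sheet z 0.0401
hole px [250.50731707 143.84552846] [237 130  28  28 615] world [0.5558 0.2136 0.04  ] sheet z 0.0401
hough [250.25       145.          14.07499981] [0.555  0.2144 0.04  ]
cap top px ((316.5, 294.76470947265625), 30.634748458862305) z-tcp 0.03068708394963096 world [0.49990754 0.17177112 0.23372321] rel tcp (tool axes) [-0.00010541 -0.00130967 -0.03068714]
body top row 206 cols at bottom [(np.int64(307), np.int64(325)), (np.int64(301), np.int64(332)), (np.int64(298), np.int64(335))]
pred bottom ellipse rows 202.50303728366717 238.33727444343316 cols 297.39731130009665 335.55991591694334
```

Call:
servo_tool:
  twist:
    - [0,0,0]
    - [0,0,0]
    - [0,0,0]
    - [0,0,0]
    - [0,0,0]
  delta_pos:
    - [54,-15,0]
    - [54,-15,-45]
    - [54,-15,-85]
    - [54,-15,-100]
    - [54,-15,-100]
  claw: [0.9,0.9,0.9,0.9,0.9]

```text
time_s: 19.48
tool_pos: [0.5534, 0.1561, 0.1025]
tcp_rot: [[0.913, -0.408, -0.001], [-0.408, -0.913, -0.0], [-0.001, 0.001, -1.0]]
contact_force: [0.1, -0.4, -0.2]
grip_width: 0.263
grip_force: 29.6
```

```bash
python3 - <<'E'
from h import *
s=robot.get_state();print(s['tool_pos'],s['grip_width'],s['contact_force'])
im,d=robot.camera('wrist');P=pts('wrist',d);np.savez('r2.npz',im=im,d=d,P=P)
K,R,o=model('wrist');q=R.T@(np.array([.555,.156,.04])-o);u,v=(K@q/q[2])[:2];print(u,v)
i2,ds=robot.camera('side');i3,dc=robot.camera('scene');np.savez('r2b.npz',side=i2,scene=i3)
a=cv2.resize(im[110:310,210:430],(440,400));
def cr(c,i):
    K,R,o=model(c);q=R.T@(np.array([.553,.156,.05])-o);u,v=(K@q/q[2])[:2].astype(int);print(c,u,v);return cv2.resize(i[v-30:v+20,u-45:u+45],(360,200),interpolation=cv2.INTER_CUBIC)
save('r2',np.hstack([a,np.vstack([cr('side',i2),cr('scene',i3)])]))
E
```

```text
[0.55340005 0.15607832 0.10254671] 0.26251194351761126 [ 0.06825417 -0.37544971 -0.20604492]
318.5548064923922 212.88734446525365
side 302 235
scene 350 213
```

View pics/r2.png

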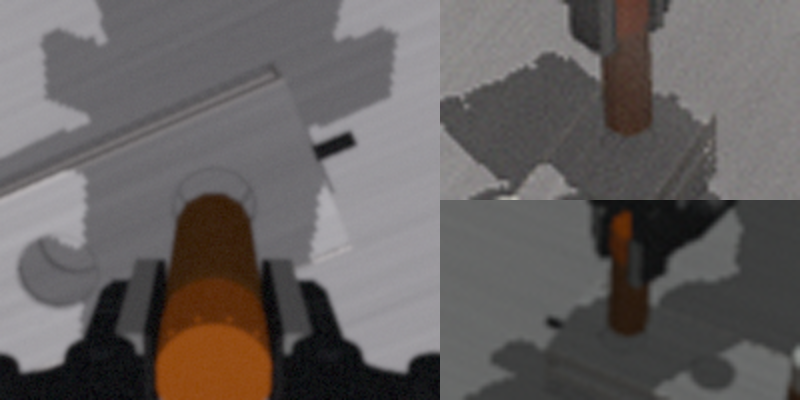

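Wrist crop: rim top at crop (216,166), sides at (175,200) and (257,203). The vial bottom's far edge is at (215,194). I'll turn that into millimetres.

```bash
python3 - <<'E'
from h import *
K,R,o=model('wrist');s=robot.get_state();tp=s['tool_pos'];T=np.array(s['tcp_rot'])
def proj(p): q=R.T@(np.array(p)-o);return (K@q/q[2])[:2]
z=np.load('r2.npz');im=z['im'];g=cv2.cvtColor(im,cv2.COLOR_RGB2GRAY).astype(float);hsv=cv2.cvtColor(im,cv2.COLOR_RGB2HSV)
ang=np.radians(np.arange(0,360,5))
def circ(c,r,h): return np.array([proj([c[0]+r*np.cos(t),c[1]+r*np.sin(t),h]) for t in ang])
# vial silhouette: saturated brown
m=(hsv[...,1]>110)&(hsv[...,0]<22);yy,xx=np.indices(m.shape);m&=(xx>280)&(xx<360)&(yy>190)
def hull(off,tilt):  # off tool xy of cap, tilt tool xy of bottom rel to cap
    pass
sil=[(v,np.nonzero(m[v])[0].min(),np.nonzero(m[v])[0].max()) for v in range(200,250,4) if m[v].sum()>4];print('sil',sil, 'first row',np.nonzero(m.sum(1)>4)[0].min())
for dx in(-3,-2,-1,0,1,2):
    c=tp+T[:,0]*dx*1e-3;E=circ(c,.012,tp[2]-.051);print('bottom dx',dx,'row min',E[:,1].min().round(1),'cols',E[:,0].min().round(1),E[:,0].max().round(1),'row max',E[:,1].max().round(1))
# hole rim fit: dark ring, search centre at z .04
gb=cv2.GaussianBlur(g,(3,3),0);best=[]
for x in np.arange(.549,.560,.0005):
    for y in np.arange(.151,.162,.0005):
        E=[]
        for r in(.0115,.0132,.0149):
            q=circ((x,y),r,.04).astype(np.float32);E.append(cv2.remap(gb.astype(np.float32),q[:,:1],q[:,1:],1).ravel())
        q=circ((x,y),.0132,.04);vis=(q[:,1]<205)
        best.append((np.mean((E[0]+E[2])[vis]/2-E[1][vis]),x,y,vis.sum()))
best.sort(reverse=True);print(np.round(best[:6],4))
E
```

```text
sil [(208, np.int64(311), np.int64(322)), (212, np.int64(304), np.int64(329)), (216, np.int64(302), np.int64(331)), (220, np.int64(299), np.int64(333)), (224, np.int64(299), np.int64(334)), (228, np.int64(298), np.int64(335)), (232, np.int64(297), np.int64(335)), (236, np.int64(297), np.int64(336)), (240, np.int64(296), np.int64(336)), (244, np.int64(296), np.int64(337)), (248, np.int64(294), np.int64(338))] first row 208
bottom dx -3 row min 207.3 cols 299.7 337.7 row max 242.9
bottom dx -2 row min 205.7 cols 299.7 337.8 row max 241.4
bottom dx -1 row min 204.2 cols 299.6 337.8 row max 240.0
bottom dx 0 row min 202.6 cols 299.6 337.8 row max 238.5
bottom dx 1 row min 201.1 cols 299.6 337.9 row max 237.1
bottom dx 2 row min 199.5 cols 299.6 337.9 row max 235.6
[[ 6.0256  0.556   0.158  26.    ]
 [ 5.7309  0.556   0.1575 27.    ]
 [ 5.3508  0.5565  0.158  27.    ]
 [ 5.1743  0.5555  0.1575 26.    ]
 [ 5.1563  0.556   0.1585 26.    ]
 [ 4.9825  0.5555  0.158  25.    ]]
  return _methods._mean(a, axis=axis, dtype=dtype,
  ret = ret.dtype.type(ret / rcount)
```

```bash
cat > rel.py <<'E'
from h import *
import sys
from scipy.optimize import minimize
z=np.load(sys.argv[1]);hb=float(sys.argv[2]);ang=np.radians(np.arange(0,360,6))
M={c:model(c) for c in('side','scene')}
def proj(c,p):
    K,R,o=M[c];q=(np.atleast_2d(p)-o)@R;q=q@K.T;return q[:,:2]/q[:,2:]
def circ(c,xy,r,h): return proj(c,np.stack([xy[0]+r*np.cos(ang),xy[1]+r*np.sin(ang),np.full(ang.size,h)],1))
S=4
def mask(shape,pl,a,b):
    m=np.zeros(shape,np.uint8)
    for p in pl: cv2.fillConvexPoly(m,np.round(((p-[a,b]+.5)*S-.5)*16).astype(np.int32),1,shift=4)
    return m
H={}
for c in M:
    # hole0: initial picture, dark disc
    u,v=proj(c,[.5525,.156,.04])[0];a,b=int(u)-22,int(v)-18
    g=cv2.cvtColor(np.load(c+'_i.npy'),cv2.COLOR_RGB2GRAY)[b:b+36,a:a+44];g=cv2.resize(g,None,fx=S,fy=S,interpolation=cv2.INTER_CUBIC).astype(float)
    def cost(xy):
        i=mask(g.shape,[circ(c,xy,.0125,.04)],a,b)>0;o=(mask(g.shape,[circ(c,xy,.0165,.04)],a,b)>0)&~(mask(g.shape,[circ(c,xy,.0138,.04)],a,b)>0)
        return g[i].mean()-g[o].mean()
    best=min(((cost((x,y)),x,y) for x in np.arange(.547,.559,.0005) for y in np.arange(.150,.162,.0005)));print(c,'hole0',np.round(best,4))
    im=z[c];hsv=cv2.cvtColor(im,cv2.COLOR_RGB2HSV);a,b=int(u)-25,int(v)-40
    sat=((hsv[...,1]>95)&((hsv[...,0]<20)|(hsv[...,0]>172)))[b:b+60,a:a+50].astype(np.float32)
    sat=cv2.resize(sat,None,fx=S,fy=S,interpolation=cv2.INTER_LINEAR)>.5
    def cost2(xy):
        B=circ(c,xy,.012,hb);Tt=circ(c,xy,.012,hb+.030)
        m=mask(sat.shape,[cv2.convexHull(np.vstack([B,Tt]).astype(np.float32))[:,0]],a,b)>0
        low=np.arange(sat.shape[0])[:,None]>((Tt[:,1].max()-b)*S)
        return ((m!=sat)&low).sum()
    best=min(((cost2((x,y)),x,y) for x in np.arange(.545,.561,.0005) for y in np.arange(.150,.164,.0005)));print(c,'vial',np.round(best,4),sat.sum())
E
python3 rel.py r2b.npz .0515; python3 -c "
from h import *
print(robot.get_state()['tool_pos'])"
```

```text
side hole0 [-45.8111   0.5525   0.1545]
side vial [7.430e+02 5.530e-01 1.515e-01] 3570
scene hole0 [-29.654    0.5535   0.156 ]
scene vial [2.070e+02 5.475e-01 1.560e-01] 3100
[0.55477308 0.15701047 0.10418994]
```

Fixed cameras and wrist agree: the vial bottom is about 55 mm up, and the hole lies (+2.4, -1.9) mm from it. I'll shift, then lower gently.

Call:
servo_tool:
  twist:
    - [0,0,0]
    - [0,0,0]
    - [0,0,0]
    - [0,0,0]
    - [0,0,0]
  delta_pos:
    - [2.4,-1.9,0]
    - [2.4,-1.9,-4]
    - [2.4,-1.9,-8]
    - [2.4,-1.9,-12]
    - [2.4,-1.9,-15]
  claw: [0.9,0.9,0.9,0.9,0.9]

```text
time_s: 20.25
tool_pos: [0.5558, 0.1555, 0.0872]
tcp_rot: [[0.914, -0.406, -0.001], [-0.406, -0.914, 0.0], [-0.001, 0.0, -1.0]]
contact_force: [0.0, 1.0, -0.7]
grip_width: 0.263
grip_force: 29.6
```

Call:
servo_tool:
  twist:
    - [0,0,0]
    - [0,0,0]
  delta_pos:
    - [0,0,-2]
    - [0,0,-4]
  claw: [0.9,0.9]

```text
time_s: 20.5
tool_pos: [0.556, 0.1554, 0.0835]
tcp_rot: [[0.914, -0.406, -0.0], [-0.406, -0.914, 0.0], [-0.0, -0.0, -1.0]]
contact_force: [0.9, 0.0, -0.3]
grip_width: 0.262
grip_force: 29.6
```

Call:
servo_tool:
  twist:
    - [0,0,0]
    - [0,0,0]
    - [0,0,0]
  delta_pos:
    - [0,0,-3]
    - [0,0,-6]
    - [0,0,-8]
  claw: [0.9,0.9,0.9]

```text
time_s: 20.88
tool_pos: [0.5559, 0.1554, 0.0754]
tcp_rot: [[0.914, -0.406, -0.0], [-0.406, -0.914, 0.0], [-0.0, -0.0, -1.0]]
contact_force: [0.3, -0.4, -1.1]
grip_width: 0.264
grip_force: 29.6
```

Call:
servo_tool:
  twist:
    - [0,0,0]
    - [0,0,0]
    - [0,0,0]
  delta_pos:
    - [0,0,-3]
    - [0,0,-6]
    - [0,0,-9]
  claw: [0.9,0.9,0.9]

```text
time_s: 21.25
tool_pos: [0.556, 0.1554, 0.0665]
tcp_rot: [[0.914, -0.406, -0.0], [-0.406, -0.914, 0.0], [-0.0, -0.0, -1.0]]
contact_force: [-0.3, 0.9, -0.6]
grip_width: 0.26
grip_force: 29.6
```

Call:
servo_tool:
  twist:
    - [0,0,0]
    - [0,0,0]
    - [0,0,0]
    - [0,0,0]
  delta_pos:
    - [0,0,-3]
    - [0,0,-6]
    - [0,0,-8]
    - [0,0,-10]
  claw: [0.9,0.9,0.9,0.9]

```text
time_s: 21.75
tool_pos: [0.556, 0.1554, 0.0565]
tcp_rot: [[0.914, -0.406, -0.0], [-0.406, -0.914, 0.0], [-0.0, -0.0, -1.0]]
contact_force: [0.6, -0.1, -0.1]
grip_width: 0.259
grip_force: 29.6
```

Call:
servo_tool:
  twist:
    - [0,0,0]
    - [0,0,0]
  delta_pos:
    - [0,0,-1]
    - [0,0,-2]
  claw: [0.9,0.9]

```text
time_s: 22.0
tool_pos: [0.5562, 0.1554, 0.0554]
tcp_rot: [[0.914, -0.406, 0.0], [-0.406, -0.914, 0.001], [-0.0, -0.001, -1.0]]
contact_force: [-2.5, 0.7, 10.4]
grip_width: 0.263
grip_force: 30.7
```

Seated: Fz 10 N at TCP 55 mm, meaning the vial bottom is at about 4 mm. Ease off, open, and rise.

Call:
servo_tool:
  twist:
    - [0,0,0]
    - [0,0,0]
    - [0,0,0]
    - [0,0,0]
    - [0,0,0]
  delta_pos:
    - [0,0,1]
    - [0,0,1]
    - [0,0,1]
    - [0,0,1]
    - [0,0,1]
  claw: [0.9,0.65,0.5,0.5,0.5]

```text
time_s: 22.62
tool_pos: [0.556, 0.1554, 0.0556]
tcp_rot: [[0.914, -0.406, -0.0], [-0.406, -0.914, 0.0], [-0.0, -0.0, -1.0]]
contact_force: [-0.4, -0.2, -0.3]
grip_width: 0.5
grip_force: 0.0
```

Call:
servo_tool:
  twist:
    - [0,0,0]
    - [0,0,0]
    - [0,0,0]
    - [0,0,0]
    - [0,0,0]
  delta_pos:
    - [0,0,20]
    - [0,0,50]
    - [0,0,100]
    - [-40,-20,130]
    - [-60,-50,130]
  claw: [0.5,0.5,0.5,0.7,1]

```text
time_s: 23.25
tool_pos: [0.496, 0.1054, 0.1885]
tcp_rot: [[0.914, -0.405, 0.004], [-0.405, -0.914, 0.003], [0.002, -0.004, -1.0]]
contact_force: [0.3, -0.4, 0.6]
grip_width: 0.101
grip_force: 0.0
```

```bash
python3 - <<'E'
from h import *
s=robot.get_state();print(s['tool_pos'],loc(s['tool_pos']),np.round(s['q'],2),turn());front()
w,dw=robot.camera('wrist');P=pts('wrist',dw);i2,_=robot.camera('side')
hsv=cv2.cvtColor(w,cv2.COLOR_RGB2HSV);m=(hsv[...,0]>5)&(hsv[...,0]<20)&(hsv[...,1]>150)&(hsv[...,2]>60)&(P[...,2]>.07)
m&=abs(P[...,1]-.156)<.04
if m.sum(): print('orange',m.sum(),P[m].mean(0),P[m].min(0),P[m].max(0))
save('after',np.hstack([cv2.resize(w,(480,300)),cv2.resize(i2[200:300,240:340],(300,300))]))
E
```

```text
[0.496037   0.10540702 0.18850599] [-0.22503798  0.2282052 ] [-0.99  0.57  0.99  2.16 -0.71  0.77 -1.52] [-0.2  0.2 -0.1]
front x hist (mm,10mm bins from -100) [  0 182 981   0   1   8  19  18  26  33  41  43]
near flush median 2.75
orange 847 [0.55687    0.15673476 0.08444386] [0.5459703  0.14688025 0.0700737 ] [0.56740239 0.16990275 0.08786307]
```

View pics/after.png

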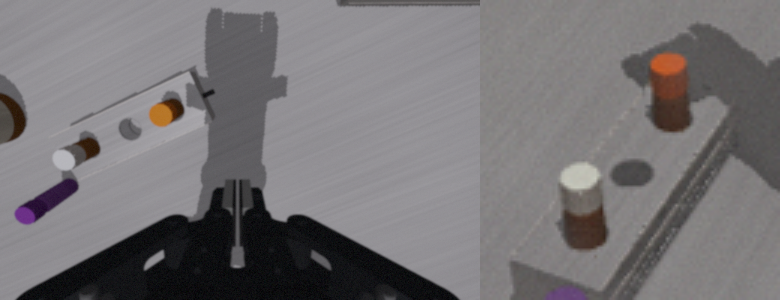

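The orange vial stands upright in hole0 (wrist (165,113)). Its cap top is at about 86 mm, level with white3 at (65,158), and hole1 is still free at (130,128). The drawer is still open. Now moving in front of it to press it shut.

Call:
servo_tool:
  twist:
    - [0,0,0]
    - [-2,-5,0]
    - [-4,-9,0]
    - [-7.3,-16.4,0]
    - [-7.3,-16.4,0]
  delta_pos:
    - [0,-55,0]
    - [-1,-110,0]
    - [-1,-170,0]
    - [-1.4,-225,-20]
    - [-1.4,-249,-60]
  claw: [1,1,1,1,1]
  squeeze: 20

```text
time_s: 24.02
tool_pos: [0.5013, -0.128, 0.1436]
tcp_rot: [[0.87, -0.4, 0.288], [-0.385, -0.916, -0.112], [0.309, -0.014, -0.951]]
contact_force: [1.2, 0.7, 0.6]
grip_width: 0.0
grip_force: 0.0
```

```bash
python3 - <<'E'
from h import *
s=robot.get_state();print(s['tool_pos'],loc(s['tool_pos']),turn(),np.round(s['q'],3),s['tcp_rot'][:,2])
E
```

```text
[ 0.50131037 -0.12797343  0.14362853] [-0.12529613  0.01714643] [ 6.5 16.8 -0.3] [-0.261  0.452  0.496  2.366 -1.183  0.156 -0.67 ] [ 0.28821547 -0.11162862 -0.95103675]
```

Call:
servo_tool:
  twist:
    - [0,0,0]
    - [0,0,0]
    - [0,0,0]
    - [0,0,0]
  delta_pos:
    - [-7,-15.7,-30]
    - [-7,-15.7,-60]
    - [-7,-15.7,-78]
    - [-7,-15.7,-78]
  claw: [1,1,1,1]

```text
time_s: 24.52
tool_pos: [0.5089, -0.1445, 0.0881]
tcp_rot: [[0.882, -0.401, 0.248], [-0.388, -0.916, -0.1], [0.267, -0.008, -0.964]]
contact_force: [-0.6, 0.2, -0.2]
grip_width: -0.0
grip_force: 0.0
```

```bash
python3 - <<'E'
from h import *
s=robot.get_state();print(s['tool_pos'],loc(s['tool_pos']),turn(),np.round(s['q'],3))
E
```

```text
[ 0.50893647 -0.14450365  0.08807155] [-0.1116059   0.00514713] [ 5.8 14.4 -0.3] [-0.041  0.551  0.263  2.337 -1.533  0.079 -0.295]
```

Call:
servo_tool:
  twist:
    - [2.8,6.4,0]
    - [2.8,6.4,0]
    - [2.8,6.4,0]
    - [2.8,6.4,0]
  delta_pos:
    - [0,0,0]
    - [2,-5.5,-12]
    - [4,-6.4,-24]
    - [4,-6.4,-24]
  claw: [1,1,1,1]

```text
time_s: 25.02
tool_pos: [0.5119, -0.15, 0.0645]
tcp_rot: [[0.906, -0.4, 0.138], [-0.397, -0.917, -0.052], [0.147, -0.008, -0.989]]
contact_force: [-0.2, -0.8, -0.2]
grip_width: 0.004
grip_force: 0.0
```

```bash
python3 - <<'E'
from h import *
s=robot.get_state();print(s['tool_pos'],loc(s['tool_pos']),turn(),np.round(s['q'],3))
E
```

```text
[ 0.51192011 -0.14998     0.06454946] [-0.10665277  0.00135779] [ 3.   7.9 -0.4] [-0.199  0.664  0.535  2.264 -1.169  0.325 -0.642]
```

Call:
servo_tool:
  twist:
    - [0,0,0]
    - [0,0,0]
    - [0,0,0]
    - [0,0,0]
    - [0,0,0]
  delta_pos:
    - [7.3,-3.3,0]
    - [11,-4.9,0]
    - [14.6,-6.5,0]
    - [18.3,-8.1,0]
    - [21.9,-9.8,0]
  claw: [1,1,1,1,1]

```text
time_s: 25.65
tool_pos: [0.5314, -0.1599, 0.0639]
tcp_rot: [[0.906, -0.401, 0.135], [-0.398, -0.916, -0.049], [0.143, -0.009, -0.99]]
contact_force: [-4.0, 1.7, 3.8]
grip_width: -0.003
grip_force: 2.5
```

Call:
servo_tool:
  twist:
    - [0,0,0]
    - [0,0,0]
    - [0,0,0]
    - [0,0,0]
    - [0,0,0]
  delta_pos:
    - [3.7,-1.6,0]
    - [7.3,-3.3,0]
    - [11,-4.9,0]
    - [14.6,-6.5,0]
    - [18.3,-8.1,0]
  claw: [1,1,1,1,1]

```text
time_s: 26.28
tool_pos: [0.5494, -0.1679, 0.0638]
tcp_rot: [[0.906, -0.401, 0.134], [-0.398, -0.916, -0.049], [0.143, -0.009, -0.99]]
contact_force: [-5.8, 3.5, 4.5]
grip_width: -0.003
grip_force: 2.9
```

Call:
servo_tool:
  twist:
    - [-0.8,-1.8,0]
    - [-1.6,-3.6,0]
    - [-2.4,-5.4,0]
    - [-3.3,-7.3,0]
    - [-3.3,-7.3,0]
  delta_pos:
    - [3.7,-1.6,0]
    - [7.3,-3.3,0]
    - [11,-4.9,0]
    - [14.6,-6.5,0]
    - [18.3,-8.1,0]
  claw: [1,1,1,1,1]

```text
time_s: 26.9
tool_pos: [0.566, -0.1751, 0.0629]
tcp_rot: [[0.879, -0.401, 0.258], [-0.387, -0.916, -0.103], [0.277, -0.009, -0.961]]
contact_force: [-6.2, 4.4, -0.4]
grip_width: 0.001
grip_force: 3.5
```

```bash
python3 - <<'E'
from h import *
s=robot.get_state();print(s['tool_pos'],loc(s['tool_pos']),turn(),np.round(s['q'],3),s['contact_force']);front()
E
```

```text
[ 0.56598299 -0.17510248  0.06291379] [-0.04704564  0.00039663] [ 6.  14.9 -0.3] [-0.018  0.646  0.296  2.218 -1.424  0.127 -0.383] [-6.23762645  4.44516804 -0.41715875]
front x hist (mm,10mm bins from -100) [  0   0  22  58  42  34 977   0   3   9  53  38]
near flush median 6.28
```

Call:
servo_tool:
  twist:
    - [0,0,0]
    - [0,0,0]
    - [0,0,0]
    - [0,0,0]
    - [0,0,0]
  delta_pos:
    - [3.2,-1.4,0]
    - [6.4,-2.8,0]
    - [9.6,-4.3,0]
    - [12.8,-5.7,0]
    - [16,-7.1,0]
  claw: [1,1,1,1,1]

```text
time_s: 27.58
tool_pos: [0.5827, -0.1825, 0.0629]
tcp_rot: [[0.88, -0.399, 0.257], [-0.385, -0.917, -0.105], [0.278, -0.007, -0.961]]
contact_force: [-6.6, 3.7, 1.6]
grip_width: -0.001
grip_force: 3.6
```

Call:
servo_tool:
  twist:
    - [0,0,0]
    - [0,0,0]
    - [0,0,0]
    - [0,0,0]
    - [0,0,0]
  delta_pos:
    - [3.2,-1.4,0]
    - [6.4,-2.8,0]
    - [9.6,-4.3,0]
    - [12.8,-5.7,0]
    - [15,-6.7,0]
  claw: [1,1,1,1,1]

```text
time_s: 28.2
tool_pos: [0.5976, -0.1892, 0.0629]
tcp_rot: [[0.88, -0.399, 0.257], [-0.386, -0.917, -0.105], [0.277, -0.007, -0.961]]
contact_force: [-6.9, 3.2, 2.7]
grip_width: 0.001
grip_force: 3.8
```

```bash
python3 - <<'E'
from h import *
s=robot.get_state();print(s['tool_pos'],loc(s['tool_pos']),turn(),np.round(s['q'],3),s['contact_force']);front()
E
```

```text
[ 0.59762636 -0.18919426  0.06286688] [-0.01240634  0.00039366] [ 6.1 14.9 -0.4] [-0.099  0.695  0.437  2.147 -1.309  0.233 -0.507] [-6.94690052  3.1568423   2.69313029]
front x hist (mm,10mm bins from -100) [  0   0   0   0   0   1  43  68  21 985  16   0]
near flush median -2.98
```

Call:
servo_tool:
  twist:
    - [0,0,0]
    - [0,0,0]
    - [0,0,0]
    - [0,0,0]
    - [0,0,0]
  delta_pos:
    - [1.4,-0.6,0]
    - [2.7,-1.2,0]
    - [3.7,-1.6,0]
    - [4.6,-2,0]
    - [5.5,-2.4,0]
  claw: [1,1,1,1,1]

```text
time_s: 28.88
tool_pos: [0.603, -0.1916, 0.0629]
tcp_rot: [[0.88, -0.399, 0.257], [-0.386, -0.917, -0.105], [0.277, -0.007, -0.961]]
contact_force: [-6.5, 3.0, 1.5]
grip_width: 0.004
grip_force: 3.8
```

Call:
servo_tool:
  twist:
    - [0,0,0]
    - [0,0,0]
  delta_pos:
    - [0.9,-0.4,0]
    - [1.8,-0.8,0]
  claw: [1,1]

```text
time_s: 29.12
tool_pos: [0.6048, -0.1924, 0.0628]
tcp_rot: [[0.88, -0.399, 0.257], [-0.386, -0.917, -0.105], [0.277, -0.007, -0.961]]
contact_force: [-7.3, 3.4, 2.3]
grip_width: -0.001
grip_force: 3.8
```

Call:
servo_tool:
  twist:
    - [0,0,0]
    - [0,0,0]
  delta_pos:
    - [0.9,-0.4,0]
    - [1.8,-0.8,0]
  claw: [1,1]

```text
time_s: 29.38
tool_pos: [0.606, -0.1929, 0.0628]
tcp_rot: [[0.88, -0.399, 0.256], [-0.386, -0.917, -0.104], [0.276, -0.008, -0.961]]
contact_force: [-9.4, 4.6, 5.7]
grip_width: -0.0
grip_force: 5.3
```

Call:
servo_tool:
  twist:
    - [0,0,0]
    - [0,0,0]
  delta_pos:
    - [0.9,-0.4,0.3]
    - [1.4,-0.6,0.4]
  claw: [1,1]

```text
time_s: 29.62
tool_pos: [0.6065, -0.1931, 0.0629]
tcp_rot: [[0.881, -0.399, 0.255], [-0.386, -0.917, -0.103], [0.275, -0.008, -0.961]]
contact_force: [-9.6, 3.7, 4.7]
grip_width: -0.0
grip_force: 5.4
```

Call:
servo_tool:
  twist:
    - [0,0,0]
    - [0,0,0]
  delta_pos:
    - [0.9,-0.4,0.4]
    - [0.9,-0.4,0.4]
  claw: [1,1]

```text
time_s: 29.88
tool_pos: [0.607, -0.1933, 0.0629]
tcp_rot: [[0.881, -0.399, 0.254], [-0.386, -0.917, -0.103], [0.274, -0.008, -0.962]]
contact_force: [-9.3, 4.7, 2.9]
grip_width: -0.003
grip_force: 5.2
```

Call:
servo_tool:
  twist:
    - [0,0,0]
    - [0,0,0]
  delta_pos:
    - [0.9,-0.4,0.2]
    - [1.4,-0.6,0.3]
  claw: [1,1]

```text
time_s: 30.12
tool_pos: [0.6073, -0.1934, 0.0629]
tcp_rot: [[0.881, -0.399, 0.253], [-0.386, -0.917, -0.101], [0.272, -0.008, -0.962]]
contact_force: [-11.3, 5.3, 5.0]
grip_width: 0.002
grip_force: 6.7
```

Call:
servo_tool:
  twist:
    - [0,0,0]
    - [0,0,0]
  delta_pos:
    - [0.9,-0.4,0.2]
    - [0.9,-0.4,0.2]
  claw: [1,1]

```text
time_s: 30.38
tool_pos: [0.6074, -0.1935, 0.0629]
tcp_rot: [[0.882, -0.399, 0.252], [-0.386, -0.917, -0.101], [0.271, -0.008, -0.963]]
contact_force: [-13.0, 6.4, 5.6]
grip_width: 0.001
grip_force: 7.2
```

Stop met at 14.5 N, about 6.6 mm past flush. That fits: opening was at about 9.3 mm and the ranges differ by 2.7 mm. Releasing.

Call:
servo_tool:
  twist:
    - [0,0,0]
    - [0,0,0]
    - [0,0,0]
    - [3.3,7.3,0]
    - [5,12,0]
  delta_pos:
    - [-50,22,0]
    - [-100,45,0]
    - [-120,53,40]
    - [-120,53,90]
    - [-120,53,140]
  claw: [1,1,1,1,1]

```text
time_s: 31.0
tool_pos: [0.5187, -0.1305, 0.1481]
tcp_rot: [[0.903, -0.372, 0.214], [-0.379, -0.925, -0.011], [0.202, -0.071, -0.977]]
contact_force: [3.1, 0.1, -0.7]
grip_width: -0.003
grip_force: 0.0
```

Call:
servo_tool:
  twist:
    - [0,0,0]
    - [0,0,0]
    - [0,0,0]
    - [0,0,0]
    - [0,0,0]
  delta_pos:
    - [0,0,20]
    - [0,0,20]
    - [0,0,20]
    - [0,0,20]
    - [0,0,20]
  claw: [1,1,1,1,1]

```text
time_s: 31.62
tool_pos: [0.5189, -0.1304, 0.1667]
tcp_rot: [[0.903, -0.371, 0.216], [-0.378, -0.926, -0.012], [0.204, -0.071, -0.976]]
contact_force: [-0.2, -0.5, 0.8]
grip_width: 0.003
grip_force: 0.0
```

```bash
python3 - <<'E'
from h import *
front();front();im,d=robot.camera('side');print([np.round(r['position'],3).tolist()+[round(r['score'],2)] for r in robot.spot_in('side','vial_orange')])
s=robot.get_state();print(s['tool_pos'],s['time_s'],np.round(s['q'],2),s['contact_force'])
E
```

```text
front x hist (mm,10mm bins from -100) [   0    0    0    0    0    0    0    0    0  298 1040    0]
near flush median 1.12
front x hist (mm,10mm bins from -100) [   0    0    0    0    0    0    0    0    0  252 1092    0]
near flush median 1.2
[]
[ 0.51934856 -0.13050644  0.16714834] 31.825 [-0.35  0.48  0.71  2.25 -0.91  0.45 -0.87] [ 0.51678486 -0.39853982 -0.26862199]
```

The drawer is latched flush: its front is back at 1.1–1.2 mm, the same reading as before opening. The vial is seated and the robot touches nothing, so I'm handing in.

```bash
python3 -c "
from bench import robot
print(robot.close_job())"
```

```text
the job is handed in; nothing more can be done
None
```

The orange-capped vial stands upright in rack_hole0 and the drawer is pressed shut, reading flush, with its two white-capped vials left in it; handed in at about 32 s of the 72 s. On the first press the gripper's knuckles caught the module's fixed lip, peaking at about 17 to 18 N (below 20 N) before I changed the tilt, and joints 5 and 6 read at their rounded range limits (-1.534 and 0.078 rad) during tilting.

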